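Clamp and prime the sauce pump under the cup rack

ROBOT

A 6-joint arm with a two-finger parallel gripper is mounted at the origin on the work surface. World frame = base frame: x ahead of the robot, y to its left, z up, the work surface at z = 0. Lengths are in m, angles in rad, forces in N, time in s.
With the tool pointing down it reaches from about 0.3 to 0.875 m from the base axis. Payload 6.4 kg.
Tool frame: the origin (TCP) lies between the finger pads; the fingertips stand 25 mm ahead of it and the grasp point (between the pads) lies 6 mm ahead of it; z points along the fingers, y is the direction in which the jaws open and shut (so a half turn about z gives the same grasp; the last joint's range is limited). The gripper opens to 85 mm and grips with 20 to 120 N. Pads are 22 mm wide; open, the fingers measure 114 mm over their backs; the gripper's body (76 mm by 85 mm) begins 54 mm behind the grasp point. The pads swing forward as they close: fully open they stand 13 mm farther back than shut.
Start: joints at [-1.389, 0.181, 1.607, -0, 1.354, -0.206], TCP at [0.217, -0.532, 0.256] pointing down, gripper open.
Joint ranges: [-2.99, 2.99], [-0.89, 2.07], [0.3, 2.58], [-1.14, 4.28], [0, 2.63], [-3.12, 3.12]. Speed limits (rad/s): [2.57, 2.57, 3.01, 3.14, 3.14, 3.14].

INTERFACE

Orientations are given as a rotation vector (axis times angle).
In Python, from rig import robot gives the robot as it stands. The module is installed in compiled form; this text tells all that it offers.
- The arm moves only by the tool apply_moves, never from a script. Its argument "series" is a list of rows, each an object of numbers: "dx", "dy", "dz": the shift along the world's x, y, z in m; "ax", "ay", "az": the turn, a rotation vector about the world's x, y, z in rad. In form: [{"dx": .., "dy": .., "dz": .., "ax": .., "ay": .., "az": ..}, ...]. A call has 1 to 8 rows; each row shifts and turns the pose as measured when the row begins; what a row does not reach is not made up. A row lasts 1/10 s, in which the tool goes at most 50 mm and 8.59 degrees, less where a joint would pass 70% of its speed; a pose out of reach is approached as far as the arm can. A call is refused whole if a number of a shift passes 0.05 or a number of a turn 0.15, either way. A call with a gripper value outside its range is refused whole. "jaw" is the opening in per cent of the stroke, from 0 (shut) to 100 (fully open), set as the call begins (left out, the last holds). The fingers move at their own pace and stop on an object; "grip_force" is the grip in N (left out, the last holds). Time passes only in rows, so rows that do not move let the fingers close. It gives the time, the measured TCP pose, the force and the opening at its end, in the units of the state.
- robot.state(): the state, without advancing time (a new reading comes with each control period).
- robot.get_image(name): name is "side" or "top" or "wrist"; returns (picture, depth): 480x640x3 uint8, red, green, blue; 480x640 float32, m along the optical axis (not along the pixel's ray), 0 where there is no reading.
- robot.get_calibration(name): a dict with "fx", "fy", "cx", "cy" (pixels), "eye" and "attitude" of the camera in the world. Camera axes: x right, y down, z forward; pixel columns grow to the right and rows downward; lengths in m; the calibration is good to about 2 mm. A picture is of the moment at which its call begins: read the wrist's pose just before it. get_calibration takes no time and is no camera call; for the wrist camera it gives the pose at the moment of the call.
- robot.job_done(): hands the job in, once; it reports no verdict.
The state is a dict: "time": time; "joints": joint angles; "joint_vel": joint speeds; "tau": joint torques, N m; "position": TCP position; "eef_rot": TCP orientation; "ft_force": force on the tool from outside, world axes, zero at the start; "ft_torque": the same for the moment, N m; "width": finger opening in m.
Only numpy, scipy, OpenCV 4.12 (cv2) and the standard library are available. Lean on these libraries where they do the work, as an engineer would, in place of code of your own. Each camera call takes 0.05 s, during which the arm holds its last target.

TASK

The refilled sauce dispenser has to be made ready: first screw its round clamp nut down clockwise until it stops tight, then prime the pump with at least two full strokes, each time pressing the black head all the way down to its stop, holding it there for a moment, and letting it come right up again. Do not ram the head, do not bump the wire rack above it, and leave the other things on the counter where they stand; finish with the nut tight and the pump head up.

Things in the scene. Friction and masses are not known exactly. Their poses are not given: they have to be found in the camera images.
- station: The fixed sauce station: a steel base plate 130 mm (x) by 360 mm (y), 12 mm thick, with a 70 mm wide tongue reaching 190 mm towards the robot (-x) from the origin. A steel jar, 104 mm across, stands on it, its black lid 50 mm in radius up to 142 mm high (148 mm round the pump stem); a thin spout bends down from its far side (+x), reaching 96 mm from the axis. Origin: on the counter under the jar's axis; x points from the tongue to the jar, y along the rack's bars, z up.
- rack: Wire cup rack fixed to the station, over the jar: posts 12 mm thick at station y = +/-165 mm, x = 0; on them three level bars, 8 mm thick, along the station's y at x = -32, 0 and +32 mm, at 357 mm above the counter (159 mm above the raised pump head's top). Small cups stand fixed on its ends. It keeps an upright gripper away from the pump; a tool leaning back 35 to 45 degrees, coming from the tongue's side, passes in front of it. Same origin and axes as the station.
- pump_top (a point): Centre of the top face of the jar's pump head, a black mushroom 46 mm across and 18 mm thick with a nearly flat top (40 mm), on the jar's axis, 198 mm above the counter when up; z up.
- pump (a joint): Travel of the pump head: 0 = fully up, 0.028 m = down on its stop, straight down. A spring pushes it back up, with 7 N at the top growing to 13 N at the bottom; there it is stopped rigidly.
- nut_mid (a point): Centre (half-way up) of the round knurled steel clamp nut on the upright stud on the tongue, 140 mm from the jar's axis: 40 mm across, 30 mm tall; the stud's end never stands more than 16 mm above it. Its underside is 14 mm above the counter when tight, up to 4 mm more when loose, over a washer and the 12 mm tongue. z up.
- nut (a joint): Turn of the clamp nut in rad, growing clockwise as seen from above; 3.0 = tight against its stop. It sinks 8 mm a full turn (1.27 mm per rad). It turns against 0.06 N m of friction and stays where it is left; starts between 0.2 and 1.2.
- mug: Bystander, loose: white ceramic cup without a handle, 72 mm across, 85 mm tall. Origin: centre of its underside.
- jar: Bystander, loose: squat amber glass jar, 66 mm across, 90 mm tall. Origin: centre of its underside.
- carton: Bystander, loose: yellow tea carton, 50 x 85 x 75 mm. Origin: centre of its underside.
- bowl: Bystander, loose: small steel bowl, 90 mm across, 45 mm tall. Origin: centre of its underside.
- bottle: Bystander, loose: green bottle with a yellow cap, 56 mm across, 170 mm tall. Origin: centre of its underside.
- can: Bystander, loose: metal can, 70 mm across, 100 mm tall. Origin: centre of its underside.

How it is judged:
By the outcome, as a careful person would: the job done as asked, in the order asked, and still so for the second after the job is handed in, with the robot touching nothing.
It also fails if it takes over 72 s, if anything falls off the work surface, if the arm or the gripper's body presses on something with over 40 N, if the wrist force passes 120 N, or if a joint passes its speed limit or range.

## Working session

There is one attempt and no reset: what is moved stays moved. The work goes in short steps, Python scripts to look and compute and a tool call to move; the robot and the scene stay as the last step left them, time stands still between calls to the robot, and variables do not carry over. Pictures are saved under pics/ and viewed, and the job is handed in when it is done.

Besides the shell and the picture viewer there is one more tool, called after "Call:" in YAML: its name, and indented under it one key for each argument. apply_moves: Moves the arm, as the interface text tells. Its arguments: {"type":"object","properties":{"series":{"type":"array"},"jaw":{"type":"number"},"grip_force":{"type":"number"}},"required":["series"]}

```bash
mkdir -p pics; python3 - <<'E'
from rig import robot
import cv2
for n in ("side","top"):
    im,d=robot.get_image(n); cv2.imwrite(f"pics/{n}0.png",im[:,:,::-1]); 
    import numpy as np; np.savez(f"{n}0.npz",im=im,d=d)
    print(n,robot.get_calibration(n))
print(robot.state())
E
```

```text
side {'fx': 443.42385080041004, 'fy': 443.42385080041004, 'cx': 322.7672357084371, 'cy': 241.1317525610411, 'eye': array([0.30884679, 0.52518227, 0.64608426]), 'attitude': array([-0.71209533,  2.56668522, -1.16730301])}
top {'fx': 437.0479448422696, 'fy': 437.0479448422696, 'cx': 328.50756073452766, 'cy': 234.51633648404604, 'eye': array([0.46561522, 0.02310217, 1.01251218]), 'attitude': array([-2.13322857,  2.15076694, -0.16098242])}
{'time': 0.1, 'joints': array([-1.38932069e+00,  1.81489313e-01,  1.60788836e+00,  4.31751545e-05,
        1.35383367e+00, -2.06305698e-01]), 'joint_vel': array([ 1.27658163e-03, -1.13324763e-03, -8.61123998e-06,  1.05319099e-03,
        1.20909925e-03,  1.55903315e-03]), 'tau': array([ 8.79625486e-05, -4.45873725e+01, -3.52237630e+01, -2.53725229e-04,
        4.14669776e-03,  8.44243544e-06]), 'position': array([ 0.21736857, -0.53183746,  0.25547104]), 'eef_rot': array([-3.08114065e+00, -6.04989996e-01, -9.77280254e-05]), 'ft_force': array([-0.45457457, -0.36716728, -0.47026167]), 'ft_torque': array([-0.01825206,  0.01037116,  0.01023993]), 'width': 0.08556027726550919}
```

View pics/side0.png

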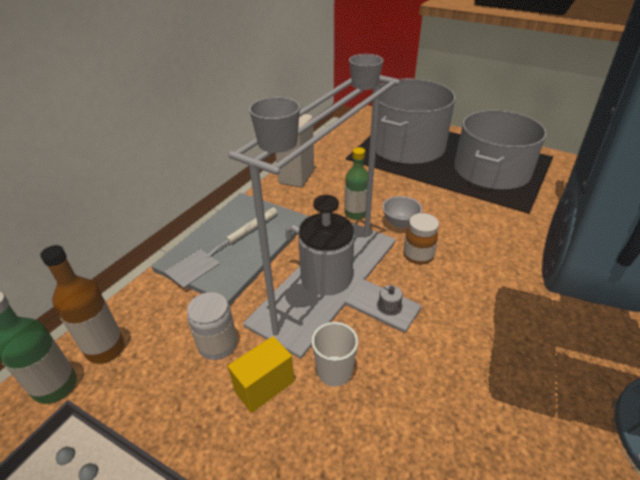

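View pics/top0.png

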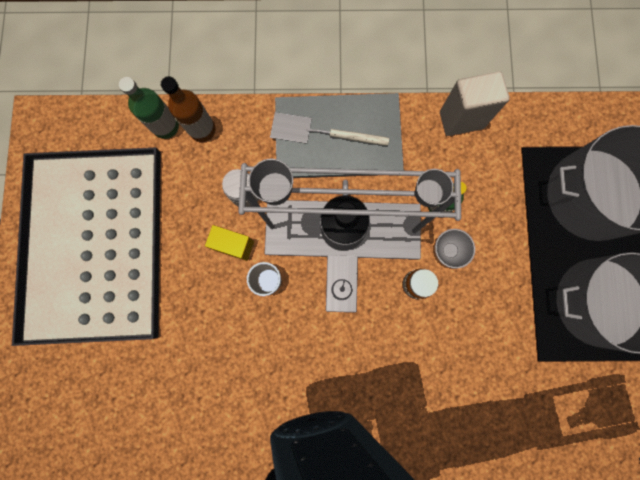

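The side view shows the pump head at about (326,205) and the nut at (390,300). The top view shows the nut at (342,290), the head at (346,214), the mug left of the tongue at (264,280) and the jar right of it at (424,284). Next I locate the station.

```bash
cat > h.py <<'E'
import numpy as np, cv2
from scipy.spatial.transform import Rotation as R
def cloud(d,c):
    v,u=np.mgrid[0:480,0:640]
    p=np.stack([(u-c['cx'])/c['fx']*d,(v-c['cy'])/c['fy']*d,d],-1)
    return p@R.from_rotvec(c['attitude']).as_matrix().T+c['eye']
def proj(p,c):
    q=(np.atleast_2d(p)-c['eye'])@R.from_rotvec(c['attitude']).as_matrix()
    return np.c_[q[:,0]/q[:,2]*c['fx']+c['cx'],q[:,1]/q[:,2]*c['fy']+c['cy']]
E
python3 - <<'E'
from h import *
from rig import robot
cs={n:robot.get_calibration(n) for n in("side","top")}
for n in cs:
    f=np.load(n+"0.npz"); P=cloud(f['d'],cs[n]); im=f['im']
    for (u,v) in ([(342,290),(342,275),(342,305),(346,212),(345,235),(330,260),(355,300),(300,240),(300,213),(240,192),(264,280),(424,284),(455,248)] if n=="top" else [(390,300),(390,288),(326,203),(326,290),(400,310),(335,348),(421,222)]):
        print(n,u,v,P[v,u].round(4),im[v,u])
    z=P[...,2]
    # low plate points
    ROI=(P[...,0]>.3)&(P[...,0]<.75)&(abs(P[...,1])<.25)
    m=ROI&(z>.35)&(z<.37); q=P[m]; print('bars',len(q),q.mean(0) if len(q) else 0)
    # tongue/plate: gray colour low
    sat=im.max(-1).astype(int)-im.min(-1)
    m=ROI&(abs(z-.012)<.006)&(sat<25); q=P[m][:,:2].astype(np.float32)
    cv2.imwrite(f"pics/m_{n}.png",(m*255).astype(np.uint8))
    # head
    for lo,hi,name in((.19,.205,'head'),(.025,.06,'nutzone'),(.136,.152,'lid')):
        mm=ROI&(z>lo)&(z<hi)&(sat<25); qq=P[mm]; print(name,len(qq),np.median(qq,0) if len(qq) else 0)
E
```

```text
side 390 300 [0.4859 0.0149 0.0483] [147 140 136]
side 390 288 [ 0.4945 -0.0014  0.0597] [76 71 72]
side 326 203 [ 0.6289 -0.0035  0.1968] [46 40 36]
side 326 290 [0.6065 0.0357 0.0271] [101  96  94]
side 400 310 [ 0.4699 -0.0012  0.0144] [91 86 81]
side 335 348 [0.5263 0.1402 0.0269] [155 142 130]
side 421 222 [ 0.5075 -0.1708  0.0898] [201 187 173]
bars 2678 [0.62516185 0.03241289 0.35982958]
head 427 [ 6.29503166e-01 -3.60680350e-04  1.97426394e-01]
nutzone 2616 [0.55865395 0.03957967 0.04275984]
lid 1342 [0.62616066 0.00307082 0.13926967]
top 342 290 [ 0.4894 -0.0044  0.0572] [73 69 70]
top 342 275 [ 0.5243 -0.006   0.0163] [188 182 178]
top 342 305 [ 0.4569 -0.0053  0.0129] [188 181 177]
top 346 212 [ 0.5991 -0.0032  0.3628] [161 153 149]
top 345 235 [ 0.5974 -0.0095  0.1405] [35 34 34]
top 330 260 [0.559  0.021  0.0136] [190 183 180]
top 355 300 [ 0.4679 -0.0348  0.0129] [172 166 162]
top 300 240 [0.6062 0.09   0.0109] [180 172 169]
top 300 213 [0.6697 0.0901 0.0116] [134 129 125]
top 240 192 [0.6314 0.1581 0.3635] [152 146 140]
top 264 280 [0.515  0.1728 0.0054] [209 216 227]
top 424 284 [ 0.4996 -0.175   0.093 ] [205 213 204]
top 455 248 [ 0.5851 -0.2688  0.0064] [166 160 157]
bars 4446 [ 0.63020875 -0.00607435  0.36214607]
head 334 [ 0.62571566 -0.00965545  0.19821247]
nutzone 753 [ 0.52628405 -0.00262137  0.0459144 ]
lid 1187 [ 0.61831039 -0.00743635  0.13942473]
```

View pics/m_top.png

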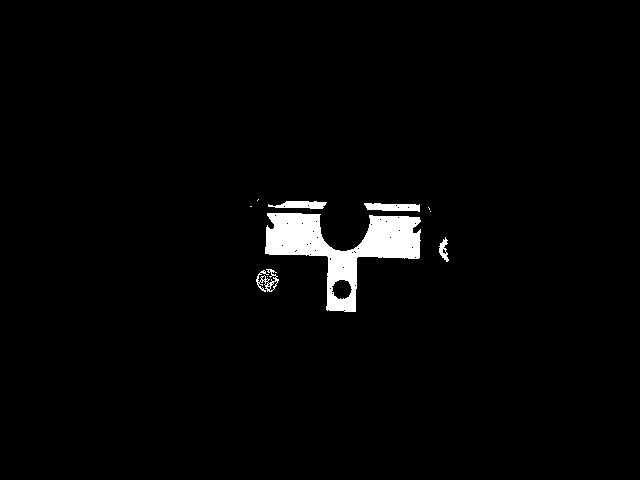

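```bash
python3 - <<'E'
from h import *
from rig import robot
cs={n:robot.get_calibration(n) for n in("side","top")}
f=np.load("top0.npz");c=cs['top'];P=cloud(f['d'],c);im=f['im'];z=P[...,2]
sat=im.max(-1).astype(int)-im.min(-1)
for n in cs:
    f=np.load(n+"0.npz");P=cloud(f['d'],cs[n]);z=P[...,2];im=f['im'];sat=im.max(-1).astype(int)-im.min(-1)
    m=(abs(z-.013)<.006)&(sat<25)
    t=m&(P[...,0]>.43)&(P[...,0]<.55)&(abs(P[...,1])<.08)
    r=cv2.minAreaRect(P[t][:,:2].astype(np.float32)); print(n,'tongue',r, cv2.boxPoints(r).round(4).tolist())
    # per-row edges
    q=P[t];
    for s in(1,-1):
        xs=np.arange(.445,.545,.006);e=[]
        for x in xs:
            k=q[abs(q[:,0]-x)<.004]
            e.append(s*np.max(s*k[:,1]) if len(k)>3 else np.nan)
        e=np.array(e);ok=~np.isnan(e);print(' edge',s,np.polyfit(xs[ok]-.5,e[ok],1))
    # nut side/top ring
    a=(abs(P[...,0]-.49)<.04)&(abs(P[...,1]+.004)<.04)
    for lo,hi in((.02,.065),(.04,.05)):
        k=a&(z>lo)&(z<hi); q=P[k]; r=cv2.minEnclosingCircle(q[:,:2].astype(np.float32)); print(' nut',lo,len(q),r,q.mean(0)) if len(q) else 0
    k=a&(z>.03); print(np.histogram(z[k],bins=np.arange(.03,.066,.002)))
    k=(abs(z-.198)<.004)&(abs(P[...,0]-.628)<.06)&(abs(P[...,1]+.005)<.06);q=P[k];print(' head',len(q),cv2.minEnclosingCircle(q[:,:2].astype(np.float32)),np.median(z[k]))
    k=(abs(z-.142)<.004)&(abs(P[...,0]-.628)<.08)&(abs(P[...,1]+.005)<.08);q=P[k];print(' lid',len(q),cv2.minEnclosingCircle(q[:,:2].astype(np.float32)))
    b=(abs(z-.36)<.006)&(abs(P[...,1])<.1)
    for x0 in(.596,.628,.66):
        k=b&(abs(P[...,0]-x0)<.013);q=P[k]; print(' bar',x0,len(q),np.polyfit(q[:,1],q[:,0],1) if len(q)>20 else 0, q[:,2].mean() if len(q) else 0)
    b=im[::,::]
x=cv2.resize(np.load("top0.npz")['im'][190:320,270:430,::-1],None,fx=5,fy=4.5,interpolation=cv2.INTER_CUBIC);cv2.imwrite("pics/tc.png",x[:600])
E
```

```text
side tongue ((0.49685296416282654, -0.0016836822032928467), (0.07197996228933334, 0.10865041613578796), 87.69849395751953) [[0.44110000133514404, -0.03550000116229057], [0.5497000217437744, -0.039799999445676804], [0.5526000261306763, 0.032099999487400055], [0.4440000057220459, 0.0364999994635582]]
 edge 1 [-0.03643263  0.03301109]
 edge -1 [ 0.07834014 -0.01985441]
 nut 0.02 499 ((0.4917638599872589, -0.0004882794164586812), 0.022021684795618057) [0.48993943 0.00549003 0.04243803]
 nut 0.04 291 ((0.49209681153297424, -0.0012564806966111064), 0.02162528783082962) [0.49098319 0.00255354 0.04649329]
(array([ 14,  17,  23,  18,  19,  14,  28,  40, 142,  67,   4,   7,   5,
         5,  15,  10,   0]), array([0.03 , 0.032, 0.034, 0.036, 0.038, 0.04 , 0.042, 0.044, 0.046,
       0.048, 0.05 , 0.052, 0.054, 0.056, 0.058, 0.06 , 0.062, 0.064]))
 head 329 ((0.6312788128852844, -0.006497420836240053), 0.023203367367386818) 0.1975478915595683
 lid 706 ((0.6308667063713074, -0.0035084811970591545), 0.04705663397908211)
 bar 0.596 504 [0.03430125 0.59877093] 0.3590623988536374
 bar 0.628 388 [0.0
[... 565 characters left out ...]
  0.04887234]
 nut 0.04 202 ((0.49198660254478455, -0.003669409081339836), 0.020974451676011086) [ 0.49217537 -0.00354448  0.04750358]
(array([ 0,  1,  0,  1,  0,  3,  5, 29, 74, 91, 48,  1,  0,  2,  8,  8,  2]), array([0.03 , 0.032, 0.034, 0.036, 0.038, 0.04 , 0.042, 0.044, 0.046,
       0.048, 0.05 , 0.052, 0.054, 0.056, 0.058, 0.06 , 0.062, 0.064]))
 head 310 ((0.6319864988327026, -0.009474040009081364), 0.02295701764523983) 0.1983123100538105
 lid 855 ((0.6316719055175781, -0.008879763074219227), 0.04961755871772766)
 bar 0.596 680 [0.03600028 0.6001494 ] 0.36094332485345476
 bar 0.628 707 [0.02637668 0.63165718] 0.3613258508287143
 bar 0.66 662 [0.00497193 0.66272169] 0.3611044200830008
```

View pics/tc.png

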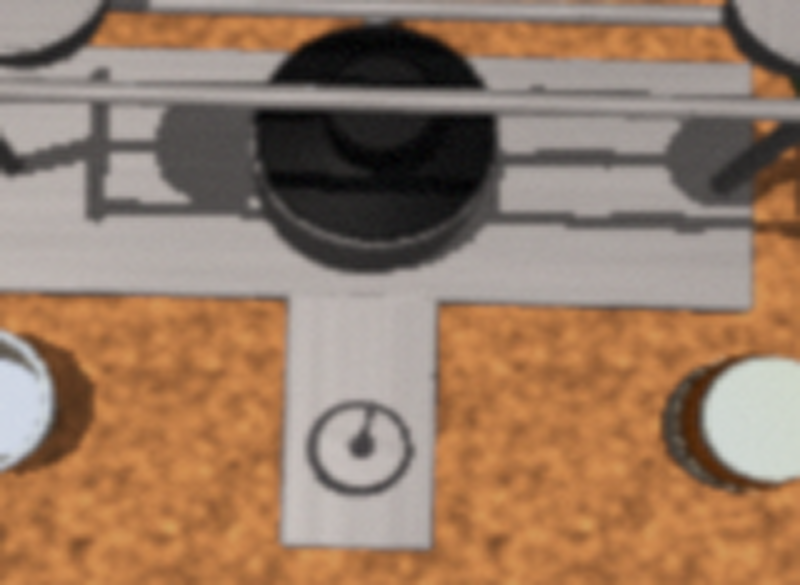

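The station's yaw is about -0.036 rad. The jar axis is near (0.632,-0.008) and the nut near (0.4918,-0.003), with its top at about z 0.047. I move over the nut with the tool down, turning to yaw about 2.9 so the whole clockwise turn fits in one grasp.

Call:
apply_moves:
  series:
    - {"dx": 0.008,"dy": 0.03,"dz": 0,"az": 0.14}
    - {"dx": 0.008,"dy": 0.03,"dz": 0,"az": 0.14}
    - {"dx": 0.01,"dy": 0.03,"dz": 0,"az": 0.14}
    - {"dx": 0.012,"dy": 0.03,"dz": 0,"az": 0.14}
    - {"dx": 0.015,"dy": 0.03,"dz": 0,"az": 0.14}
    - {"dx": 0.015,"dy": 0.03,"dz": 0,"az": 0.14}
    - {"dx": 0.015,"dy": 0.03,"dz": 0,"az": 0.14}
    - {"dx": 0.015,"dy": 0.03,"dz": 0,"az": 0.14}
  jaw: 100

```text
schema error: expected keys dx, dy, dz, ax, ay, az
```

Call:
apply_moves:
  series:
    - {"dx": 0.008,"dy": 0.03,"dz": 0,"ax": 0,"ay": 0,"az": 0.14}
    - {"dx": 0.008,"dy": 0.03,"dz": 0,"ax": 0,"ay": 0,"az": 0.14}
    - {"dx": 0.01,"dy": 0.03,"dz": 0,"ax": 0,"ay": 0,"az": 0.14}
    - {"dx": 0.012,"dy": 0.03,"dz": 0,"ax": 0,"ay": 0,"az": 0.14}
    - {"dx": 0.015,"dy": 0.03,"dz": 0,"ax": 0,"ay": 0,"az": 0.14}
    - {"dx": 0.015,"dy": 0.03,"dz": 0,"ax": 0,"ay": 0,"az": 0.14}
    - {"dx": 0.015,"dy": 0.03,"dz": 0,"ax": 0,"ay": 0,"az": 0.14}
    - {"dx": 0.015,"dy": 0.03,"dz": 0,"ax": 0,"ay": 0,"az": 0.14}
  jaw: 100

```text
time: 0.9
position: [0.3144, -0.2843, 0.2512]
eef_rot: [-2.247, -2.186, 0.002]
ft_force: [0.7, 0.8, -0.1]
width: 0.0851
```

Call:
apply_moves:
  series:
    - {"dx": 0.018,"dy": 0.028,"dz": 0,"ax": 0,"ay": 0,"az": 0.14}
    - {"dx": 0.018,"dy": 0.028,"dz": 0,"ax": 0,"ay": 0,"az": 0.14}
    - {"dx": 0.018,"dy": 0.028,"dz": 0,"ax": 0,"ay": 0,"az": 0.14}
    - {"dx": 0.018,"dy": 0.028,"dz": 0,"ax": 0,"ay": 0,"az": 0.14}
    - {"dx": 0.018,"dy": 0.028,"dz": 0,"ax": 0,"ay": 0,"az": 0.14}
    - {"dx": 0.018,"dy": 0.028,"dz": 0,"ax": 0,"ay": 0,"az": 0.14}
    - {"dx": 0.018,"dy": 0.028,"dz": 0,"ax": 0,"ay": 0,"az": 0.14}
    - {"dx": 0.018,"dy": 0.028,"dz": 0,"ax": 0,"ay": 0,"az": 0.14}

```text
time: 1.7
position: [0.4609, -0.0485, 0.2496]
eef_rot: [-0.67, -3.062, 0.008]
ft_force: [0.0, -0.6, 0.3]
width: 0.0856
```

Call:
apply_moves:
  series:
    - {"dx": 0.017,"dy": 0.028,"dz": 0,"ax": 0,"ay": 0,"az": 0.14}
    - {"dx": 0.012,"dy": 0.02,"dz": 0,"ax": 0,"ay": 0,"az": 0.1}
    - {"dx": 0,"dy": 0,"dz": 0,"ax": 0,"ay": 0,"az": 0}

```text
time: 2.0
position: [0.4913, 0.0052, 0.2485]
eef_rot: [-0.27, -3.122, 0.008]
ft_force: [0.0, -0.4, -0.0]
width: 0.0855
```

```bash
python3 - <<'E'
from h import *
from rig import robot
c=robot.get_calibration("wrist"); s=robot.state(); im,d=robot.get_image("wrist")
cv2.imwrite("pics/w1.png",im[:,:,::-1]); np.savez("w1.npz",im=im,d=d)
Rm=R.from_rotvec(s['eef_rot']).as_matrix(); print(s['position'],s['joints'].round(3),Rm.round(3),c['eye'])
P=cloud(d,c);z=P[...,2]
a=(abs(P[...,0]-.49)<.05)&(abs(P[...,1]+.004)<.05)
for lo,hi in((.02,.053),(.044,.052),(.055,.066)):
    q=P[a&(z>lo)&(z<hi)]
    if len(q): print(lo,len(q),cv2.minEnclosingCircle(q[:,:2].astype(np.float32)),np.median(q,0))
E
```

```text
[0.49132617 0.0052244  0.2484866 ] [-0.228  0.004  1.815 -0.006  1.33  -1.624] [[-0.985  0.172 -0.008]
 [ 0.172  0.985 -0.004]
 [ 0.007 -0.006 -1.   ]] [0.42583048 0.0174418  0.3659559 ]
0.02 2162 ((0.4916779100894928, -0.002838976914063096), 0.02121448516845703) [ 0.48802003 -0.00195505  0.04659834]
0.044 1827 ((0.4918709695339203, -0.002534394385293126), 0.020405760034918785) [ 0.48998822 -0.00246136  0.04677783]
0.055 186 ((0.49177923798561096, -0.0031388024799525738), 0.0054581076838076115) [ 0.49122511 -0.00297687  0.05919747]
```

View pics/w1.png

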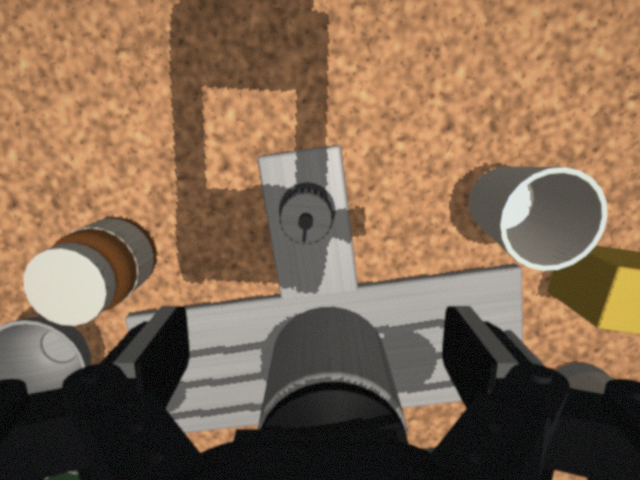

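The wrist view shows the nut at about (305,215), at (0.4917,-0.0028), with the stud top near z 0.060. The wrist camera hangs on the tool's +x side, so I sweep yaw from about 4.3 to 1.6. That keeps the camera away from the jar and the rack.

Call:
apply_moves:
  series:
    - {"dx": 0,"dy": -0.004,"dz": -0.022,"ax": 0.004,"ay": -0.008,"az": 0.14}
    - {"dx": 0,"dy": -0.004,"dz": -0.022,"ax": 0,"ay": 0,"az": 0.14}
    - {"dx": 0,"dy": 0,"dz": -0.022,"ax": 0,"ay": 0,"az": 0.14}
    - {"dx": 0,"dy": 0,"dz": -0.022,"ax": 0,"ay": 0,"az": 0.14}
    - {"dx": 0,"dy": 0,"dz": -0.015,"ax": 0,"ay": 0,"az": 0.14}
    - {"dx": 0,"dy": 0,"dz": -0.015,"ax": 0,"ay": 0,"az": 0.14}
    - {"dx": 0,"dy": 0,"dz": -0.01,"ax": 0,"ay": 0,"az": 0.14}
    - {"dx": 0,"dy": 0,"dz": 0,"ax": 0,"ay": 0,"az": 0.14}

```text
time: 2.85
position: [0.4854, -0.0117, 0.115]
eef_rot: [1.455, -2.783, -0.003]
ft_force: [1.0, 1.1, 0.3]
width: 0.0857
```

```bash
cat > st.py <<'E'
from h import *
from rig import robot
def show():
    s=robot.state(); Rm=R.from_rotvec(s['eef_rot']).as_matrix()
    print('t',s['time'],'p',s['position'].round(4),'j',s['joints'].round(3),'yaw',round(float(np.arctan2(Rm[1,0],Rm[0,0])%(2*np.pi)),3),'z',Rm[:,2].round(3),'F',s['ft_force'].round(2),'T',s['ft_torque'].round(3),'w',round(float(s['width']),4))
if __name__=="__main__": show()
E
python3 st.py
```

```text
t 2.85 p [ 0.4854 -0.0117  0.115 ] j [-0.269  0.168  1.94   0.     1.036 -2.804] yaw 4.105 z [-0.002  0.001 -1.   ] F [0.98 1.11 0.27] T [-0.024  0.02  -0.043] w 0.0857
```

Call:
apply_moves:
  series:
    - {"dx": 0.0065,"dy": 0.009,"dz": 0,"ax": 0,"ay": 0,"az": 0.1}
    - {"dx": 0,"dy": 0,"dz": 0,"ax": 0,"ay": 0,"az": 0.08}
    - {"dx": 0,"dy": 0,"dz": 0,"ax": 0,"ay": 0,"az": 0}

```text
time: 3.15
position: [0.4894, -0.0059, 0.1137]
eef_rot: [1.697, -2.637, -0.005]
ft_force: [-0.4, -0.1, -0.6]
width: 0.0855
```

```bash
python3 st.py
```

```text
t 3.15 p [ 0.4894 -0.0059  0.1137] j [-2.540e-01  1.810e-01  1.928e+00 -2.000e-03  1.039e+00 -2.968e+00] yaw 4.285 z [-0.006  0.    -1.   ] F [-0.4  -0.1  -0.57] T [0.053 0.02  0.032] w 0.0855
```

Call:
apply_moves:
  series:
    - {"dx": 0.0025,"dy": 0.003,"dz": -0.015,"ax": 0,"ay": -0.005,"az": 0}
    - {"dx": 0,"dy": 0,"dz": -0.015,"ax": 0,"ay": 0,"az": 0}
    - {"dx": 0,"dy": 0,"dz": -0.015,"ax": 0,"ay": 0,"az": 0}
    - {"dx": 0,"dy": 0,"dz": -0.008,"ax": 0,"ay": 0,"az": 0}
    - {"dx": 0,"dy": 0,"dz": -0.004,"ax": 0,"ay": 0,"az": 0}
    - {"dx": 0,"dy": 0,"dz": 0,"ax": 0,"ay": 0,"az": 0}

```text
time: 3.75
position: [0.4908, -0.0074, 0.056]
eef_rot: [1.669, -2.661, 0.002]
ft_force: [0.2, 0.2, 0.9]
width: 0.0854
```

```bash
python3 st.py
```

```text
t 3.75 p [ 0.4908 -0.0074  0.056 ] j [-2.570e-01  2.860e-01  1.948e+00 -2.000e-03  9.080e-01 -2.947e+00] yaw 4.262 z [ 0.    -0.002 -1.   ] F [0.24 0.22 0.94] T [ 0.088  0.018 -0.035] w 0.0854
```

Call:
apply_moves:
  series:
    - {"dx": 0.001,"dy": 0.0045,"dz": -0.005,"ax": 0,"ay": 0,"az": 0}
    - {"dx": 0,"dy": 0.001,"dz": -0.005,"ax": 0,"ay": 0,"az": 0}
    - {"dx": 0,"dy": 0,"dz": 0,"ax": 0,"ay": 0,"az": 0}

```text
time: 4.05
position: [0.4929, -0.002, 0.0466]
eef_rot: [-1.666, 2.662, -0.005]
ft_force: [-0.2, 0.1, -0.8]
width: 0.0852
```

```bash
python3 st.py
```

```text
t 4.05 p [ 0.4929 -0.002   0.0466] j [-2.440e-01  3.070e-01  1.946e+00 -2.000e-03  8.860e-01 -2.933e+00] yaw 4.26 z [ 0.002 -0.002 -1.   ] F [-0.2   0.05 -0.83] T [-0.029 -0.017 -0.016] w 0.0852
```

Call:
apply_moves:
  series:
    - {"dx": -0.001,"dy": -0.001,"dz": -0.001,"ax": 0,"ay": 0,"az": 0}
    - {"dx": 0,"dy": 0,"dz": 0,"ax": 0,"ay": 0,"az": 0}
    - {"dx": 0,"dy": 0,"dz": 0,"ax": 0,"ay": 0,"az": 0}
    - {"dx": 0,"dy": 0,"dz": 0,"ax": 0,"ay": 0,"az": 0}
    - {"dx": 0,"dy": 0,"dz": 0,"ax": 0,"ay": 0,"az": 0}
    - {"dx": 0,"dy": 0,"dz": 0,"ax": 0,"ay": 0,"az": 0}
  jaw: 0
  grip_force: 40

```text
time: 4.65
position: [0.4924, -0.0029, 0.0463]
eef_rot: [-1.666, 2.661, -0.006]
ft_force: [-0.4, -0.6, -0.1]
width: 0.039
```

```bash
python3 st.py
```

```text
t 4.65 p [ 0.4924 -0.0029  0.0463] j [-2.470e-01  3.060e-01  1.948e+00 -2.000e-03  8.840e-01 -2.935e+00] yaw 4.261 z [ 0.004 -0.002 -1.   ] F [-0.41 -0.59 -0.15] T [-0.001  0.031  0.004] w 0.039
```

Gripped at 39 mm wide with small forces. Now I turn clockwise.

Call:
apply_moves:
  series:
    - {"dx": 0,"dy": 0,"dz": -0.0001,"ax": 0,"ay": 0,"az": -0.1}
    - {"dx": 0,"dy": 0,"dz": -0.0001,"ax": 0,"ay": 0,"az": -0.1}
    - {"dx": 0,"dy": 0,"dz": -0.0001,"ax": 0,"ay": 0,"az": -0.1}
    - {"dx": 0,"dy": 0,"dz": -0.0001,"ax": 0,"ay": 0,"az": -0.1}
    - {"dx": 0,"dy": 0,"dz": -0.0001,"ax": 0,"ay": 0,"az": -0.1}
    - {"dx": 0,"dy": 0,"dz": -0.0001,"ax": 0,"ay": 0,"az": -0.1}

```text
time: 5.25
position: [0.4928, -0.0032, 0.0455]
eef_rot: [-0.773, 3.044, -0.008]
ft_force: [-0.6, -0.1, 0.3]
width: 0.039
```

```bash
python3 st.py
```

```text
t 5.25 p [ 0.4928 -0.0032  0.0455] j [-0.245  0.309  1.946 -0.005  0.883 -2.31 ] yaw 3.639 z [ 0.002 -0.005 -1.   ] F [-0.59 -0.14  0.33] T [ 0.009 -0.047  0.065] w 0.039
```

Call:
apply_moves:
  series:
    - {"dx": 0,"dy": 0,"dz": -0.0001,"ax": 0,"ay": 0,"az": -0.1}
    - {"dx": 0,"dy": 0,"dz": -0.0001,"ax": 0,"ay": 0,"az": -0.1}
    - {"dx": 0,"dy": 0,"dz": -0.0001,"ax": 0,"ay": 0,"az": -0.1}
    - {"dx": 0,"dy": 0,"dz": -0.0001,"ax": 0,"ay": 0,"az": -0.1}
    - {"dx": 0,"dy": 0,"dz": -0.0001,"ax": 0,"ay": 0,"az": -0.1}
    - {"dx": 0,"dy": 0,"dz": -0.0001,"ax": 0,"ay": 0,"az": -0.1}
    - {"dx": 0,"dy": 0,"dz": -0.0001,"ax": 0,"ay": 0,"az": -0.1}
    - {"dx": 0,"dy": 0,"dz": -0.0001,"ax": 0,"ay": 0,"az": -0.1}

```text
time: 6.05
position: [0.4929, -0.0038, 0.0444]
eef_rot: [-0.525, -3.096, 0.01]
ft_force: [-0.6, -0.1, -0.5]
width: 0.0392
```

```bash
python3 st.py
```

```text
t 6.05 p [ 0.4929 -0.0038  0.0444] j [-0.245  0.314  1.943 -0.008  0.886 -1.475] yaw 2.806 z [-0.002 -0.006 -1.   ] F [-0.61 -0.08 -0.55] T [0.002 0.004 0.067] w 0.0392
```

Call:
apply_moves:
  series:
    - {"dx": 0,"dy": 0,"dz": -0.0001,"ax": 0,"ay": 0,"az": -0.08}
    - {"dx": 0,"dy": 0,"dz": -0.0001,"ax": 0,"ay": 0,"az": -0.08}
    - {"dx": 0,"dy": 0,"dz": -0.0001,"ax": 0,"ay": 0,"az": -0.08}
    - {"dx": 0,"dy": 0,"dz": -0.0001,"ax": 0,"ay": 0,"az": -0.08}

```text
time: 6.45
position: [0.4928, -0.0041, 0.044]
eef_rot: [-1.032, -2.965, 0.01]
ft_force: [-0.9, -0.9, 0.7]
width: 0.039
```

```bash
python3 st.py
```

```text
t 6.45 p [ 0.4928 -0.0041  0.044 ] j [-0.246  0.315  1.942 -0.008  0.887 -1.142] yaw 2.472 z [-0.004 -0.006 -1.   ] F [-0.91 -0.86  0.74] T [ 0.001 -0.002  0.019] w 0.039
```

Call:
apply_moves:
  series:
    - {"dx": 0,"dy": 0,"dz": -0.0001,"ax": 0,"ay": 0,"az": -0.06}
    - {"dx": 0,"dy": 0,"dz": -0.0001,"ax": 0,"ay": 0,"az": -0.06}
    - {"dx": 0,"dy": 0,"dz": -0.0001,"ax": 0,"ay": 0,"az": -0.06}

```text
time: 6.75
position: [0.4927, -0.0042, 0.0437]
eef_rot: [-1.305, -2.854, 0.01]
ft_force: [-1.1, -1.1, 1.0]
width: 0.039
```

```bash
python3 st.py
```

```text
t 6.75 p [ 0.4927 -0.0042  0.0437] j [-0.246  0.316  1.941 -0.008  0.888 -0.954] yaw 2.284 z [-0.005 -0.005 -1.   ] F [-1.12 -1.06  1.02] T [0.079 0.056 0.108] w 0.039
```

Call:
apply_moves:
  series:
    - {"dx": 0,"dy": 0,"dz": -0.0001,"ax": 0,"ay": 0,"az": -0.06}
    - {"dx": 0,"dy": 0,"dz": -0.0001,"ax": 0,"ay": 0,"az": -0.06}
    - {"dx": 0,"dy": 0,"dz": -0.0001,"ax": 0,"ay": 0,"az": -0.06}

```text
time: 7.05
position: [0.4927, -0.0043, 0.0435]
eef_rot: [-1.566, -2.719, 0.01]
ft_force: [0.2, -0.1, 1.9]
width: 0.0388
```

```bash
python3 st.py
```

```text
t 7.05 p [ 0.4927 -0.0043  0.0435] j [-0.247  0.317  1.94  -0.007  0.889 -0.768] yaw 2.096 z [-0.006 -0.004 -1.   ] F [ 0.17 -0.05  1.92] T [0.044 0.02  0.071] w 0.0388
```

Turned 2.17 rad so far with no stop yet.

Call:
apply_moves:
  series:
    - {"dx": 0,"dy": 0,"dz": -0.0001,"ax": 0,"ay": 0,"az": -0.06}
    - {"dx": 0,"dy": 0,"dz": -0.0001,"ax": 0,"ay": 0,"az": -0.06}
    - {"dx": 0,"dy": 0,"dz": -0.0001,"ax": 0,"ay": 0,"az": -0.06}

```text
time: 7.35
position: [0.4925, -0.0044, 0.0433]
eef_rot: [-1.813, -2.56, 0.01]
ft_force: [-0.5, -0.9, 0.5]
width: 0.0388
```

```bash
python3 st.py
```

```text
t 7.35 p [ 0.4925 -0.0044  0.0433] j [-0.248  0.318  1.94  -0.006  0.89  -0.582] yaw 1.909 z [-0.007 -0.003 -1.   ] F [-0.45 -0.89  0.55] T [ 0.    -0.025  0.078] w 0.0388
```

Call:
apply_moves:
  series:
    - {"dx": 0,"dy": 0,"dz": -0.0001,"ax": 0,"ay": 0,"az": -0.06}
    - {"dx": 0,"dy": 0,"dz": -0.0001,"ax": 0,"ay": 0,"az": -0.06}
    - {"dx": 0,"dy": 0,"dz": -0.0001,"ax": 0,"ay": 0,"az": -0.06}

```text
time: 7.65
position: [0.4924, -0.0045, 0.043]
eef_rot: [-2.044, -2.379, 0.01]
ft_force: [-0.7, -0.7, 0.8]
width: 0.039
```

```bash
python3 st.py
```

```text
t 7.65 p [ 0.4924 -0.0045  0.043 ] j [-0.248  0.319  1.94  -0.005  0.89  -0.397] yaw 1.722 z [-0.008 -0.002 -1.   ] F [-0.67 -0.7   0.84] T [ 0.066 -0.004  0.028] w 0.039
```

Call:
apply_moves:
  series:
    - {"dx": 0,"dy": 0,"dz": -0.0001,"ax": 0,"ay": 0,"az": -0.06}
    - {"dx": 0,"dy": 0,"dz": -0.0001,"ax": 0,"ay": 0,"az": -0.06}

```text
time: 7.85
position: [0.4923, -0.0045, 0.0428]
eef_rot: [-2.188, -2.247, 0.01]
ft_force: [-1.0, -0.2, 0.5]
width: 0.0386
```

```bash
python3 st.py
```

```text
t 7.85 p [ 0.4923 -0.0045  0.0428] j [-0.249  0.319  1.94  -0.004  0.89  -0.273] yaw 1.597 z [-0.008 -0.001 -1.   ] F [-1.03 -0.16  0.52] T [-0.011 -0.079  0.055] w 0.0386
```

Call:
apply_moves:
  series:
    - {"dx": 0,"dy": 0,"dz": -0.0001,"ax": 0,"ay": 0,"az": -0.06}
    - {"dx": 0,"dy": 0,"dz": -0.0001,"ax": 0,"ay": 0,"az": -0.06}

```text
time: 8.05
position: [0.4922, -0.0045, 0.0427]
eef_rot: [-2.324, -2.106, 0.01]
ft_force: [-1.4, 0.6, 0.3]
width: 0.0385
```

```bash
python3 st.py
```

```text
t 8.05 p [ 0.4922 -0.0045  0.0427] j [-0.25   0.319  1.94  -0.003  0.89  -0.15 ] yaw 1.473 z [-0.008  0.    -1.   ] F [-1.4   0.64  0.32] T [0.087 0.024 0.516] w 0.0385
```

Torque has jumped to 0.52 N m, so this looks like the stop. One more short push to confirm.

Call:
apply_moves:
  series:
    - {"dx": 0,"dy": 0,"dz": 0,"ax": 0,"ay": 0,"az": -0.06}

```text
time: 8.15
position: [0.4921, -0.0045, 0.0427]
eef_rot: [-2.386, -2.035, 0.01]
ft_force: [-0.0, 1.3, 0.6]
width: 0.039
```

```bash
python3 st.py
```

```text
t 8.15 p [ 0.4921 -0.0045  0.0427] j [-0.25   0.319  1.94  -0.003  0.891 -0.089] yaw 1.412 z [-0.008  0.    -1.   ] F [-0.03  1.29  0.55] T [ 0.182 -0.105  0.835] w 0.039
```

Call:
apply_moves:
  series:
    - {"dx": 0,"dy": 0,"dz": 0,"ax": 0,"ay": 0,"az": -0.06}

```text
time: 8.25
position: [0.4919, -0.0053, 0.0427]
eef_rot: [-2.446, -1.964, 0.013]
ft_force: [-3.2, -5.6, 1.2]
width: 0.0387
```

```bash
python3 st.py
```

```text
t 8.25 p [ 0.4919 -0.0053  0.0427] j [-0.25   0.319  1.94  -0.005  0.891 -0.029] yaw 1.353 z [-0.009 -0.002 -1.   ] F [-3.17 -5.63  1.25] T [-0.842  0.292  1.002] w 0.0387
```

The nut is tight: torque reached about 1 N m with the nut standing still. I open the jaws and lift.

Call:
apply_moves:
  series:
    - {"dx": 0,"dy": 0,"dz": 0,"ax": 0,"ay": 0,"az": 0}
    - {"dx": 0,"dy": 0,"dz": 0,"ax": 0,"ay": 0,"az": 0}
    - {"dx": 0,"dy": 0,"dz": 0,"ax": 0,"ay": 0,"az": 0}
    - {"dx": 0,"dy": 0,"dz": 0,"ax": 0,"ay": 0,"az": 0}
    - {"dx": 0,"dy": 0,"dz": 0,"ax": 0,"ay": 0,"az": 0}
  jaw: 100

```text
time: 8.75
position: [0.4921, -0.0053, 0.0427]
eef_rot: [-2.445, -1.966, 0.012]
ft_force: [-0.8, -0.6, 0.2]
width: 0.0851
```

```bash
python3 st.py
```

```text
t 8.75 p [ 0.4921 -0.0053  0.0427] j [-0.25   0.319  1.94  -0.005  0.89  -0.031] yaw 1.354 z [-0.009 -0.001 -1.   ] F [-0.82 -0.6   0.18] T [-0.007 -0.008  0.006] w 0.0851
```

Call:
apply_moves:
  series:
    - {"dx": 0,"dy": 0,"dz": 0.01,"ax": 0,"ay": 0,"az": 0}
    - {"dx": 0,"dy": 0,"dz": 0.02,"ax": 0,"ay": 0,"az": 0}
    - {"dx": 0,"dy": 0,"dz": 0.03,"ax": 0,"ay": 0,"az": 0}
    - {"dx": -0.005,"dy": 0,"dz": 0.03,"ax": 0,"ay": 0,"az": 0}
    - {"dx": -0.01,"dy": 0,"dz": 0.03,"ax": 0,"ay": 0,"az": 0.1}
    - {"dx": -0.01,"dy": 0,"dz": 0.03,"ax": 0,"ay": 0,"az": 0.14}
    - {"dx": -0.01,"dy": 0,"dz": 0.03,"ax": 0,"ay": 0,"az": 0.14}
    - {"dx": -0.01,"dy": 0,"dz": 0.02,"ax": 0,"ay": 0,"az": 0.14}

```text
time: 9.55
position: [0.4428, -0.0042, 0.2517]
eef_rot: [-1.834, -2.546, 0.021]
ft_force: [0.9, -0.3, -0.6]
width: 0.0853
```

```bash
python3 - <<'E'
from st import *
show()
c=robot.get_calibration("wrist"); im,d=robot.get_image("wrist"); P=cloud(d,c);z=P[...,2]
im2,d2=robot.get_image("side"); cv2.imwrite("pics/s2.png",im2[:,:,::-1])
a=(abs(P[...,0]-.492)<.03)&(abs(P[...,1]+.003)<.03)
q=P[a&(z>.038)&(z<.055)];print(len(q),np.median(q,0))
cv2.imwrite("pics/w2.png",im[:,:,::-1])
E
```

```text
t 9.55 p [ 0.4428 -0.0042  0.2517] j [-0.271 -0.115  1.921 -0.011  1.343 -0.59 ] yaw 1.893 z [-0.011 -0.009 -1.   ] F [ 0.88 -0.3  -0.56] T [ 0.061 -0.    -0.009] w 0.0853
1860 [ 0.48934976 -0.0006648   0.04310116]
```

View pics/w2.png

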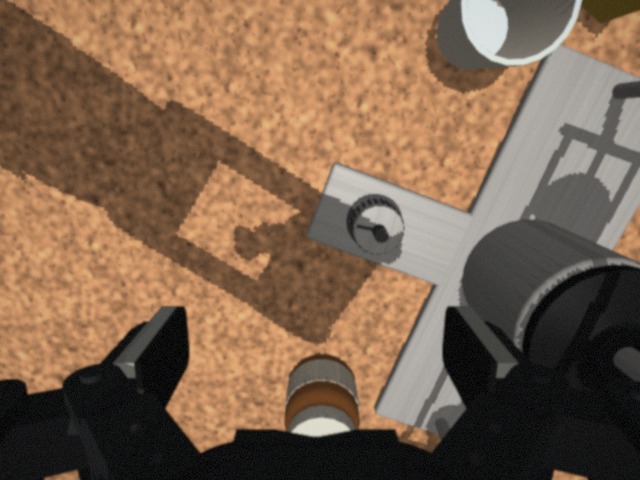

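View pics/s2.png

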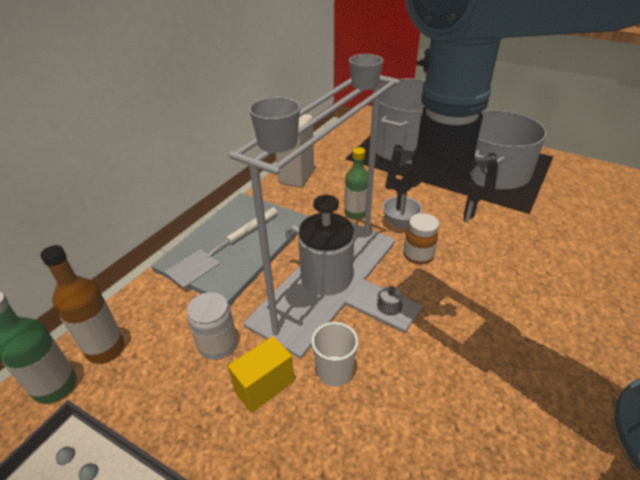

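The nut's top is now at z 0.043, so it sank 3.6 mm (about 2.8 rad) and is tight. The bystanders stand where they were. Next I shut the fingers, turn to yaw 3.1 so the camera is on the robot's side, and lean back about 43°.

Call:
apply_moves:
  series:
    - {"dx": 0,"dy": 0,"dz": 0.005,"ax": 0,"ay": 0,"az": 0.14}
    - {"dx": 0,"dy": 0,"dz": 0.005,"ax": 0,"ay": 0,"az": 0.14}
    - {"dx": 0,"dy": 0,"dz": 0.005,"ax": 0,"ay": 0,"az": 0.14}
    - {"dx": 0,"dy": 0,"dz": 0.005,"ax": 0,"ay": 0,"az": 0.14}
    - {"dx": 0,"dy": 0,"dz": 0,"ax": 0,"ay": 0,"az": 0.14}
    - {"dx": 0,"dy": 0,"dz": 0,"ax": 0,"ay": 0,"az": 0.14}
    - {"dx": 0,"dy": 0,"dz": 0,"ax": 0,"ay": 0,"az": 0.14}
    - {"dx": 0,"dy": 0,"dz": 0,"ax": 0,"ay": 0,"az": 0.14}
  jaw: 0

```text
time: 10.45
position: [0.4423, -0.0035, 0.2698]
eef_rot: [0.176, 3.134, -0.014]
ft_force: [-0.7, 0.3, -0.5]
width: 0.0004
```

Call:
apply_moves:
  series:
    - {"dx": 0,"dy": 0,"dz": 0,"ax": 0,"ay": -0.12,"az": 0}
    - {"dx": 0,"dy": 0,"dz": 0,"ax": 0,"ay": -0.12,"az": 0}
    - {"dx": 0,"dy": 0,"dz": 0,"ax": 0,"ay": -0.12,"az": 0}
    - {"dx": 0,"dy": 0,"dz": 0,"ax": 0,"ay": -0.12,"az": 0}
    - {"dx": 0,"dy": 0,"dz": 0,"ax": 0,"ay": -0.12,"az": 0}
    - {"dx": 0,"dy": 0,"dz": 0,"ax": 0,"ay": -0.1,"az": 0}
    - {"dx": 0,"dy": 0,"dz": 0,"ax": 0,"ay": 0,"az": 0}

```text
time: 11.15
position: [0.4418, -0.0026, 0.263]
eef_rot: [0.161, 2.418, 0.048]
ft_force: [-0.4, 0.2, 0.1]
width: -0.0002
```

```bash
cat >tgt.py <<'E'
from st import *
show()
s=robot.state(); Rm=R.from_rotvec(s['eef_rot'])
T=R.from_rotvec(-.75*np.array([.036,.999,0]))*R.from_euler('z',3.105)*R.from_euler('x',np.pi)
print('need rotvec',(T*Rm.inv()).as_rotvec().round(4)); M=Rm.as_matrix(); print('dpos to precontact',(np.array([.623,-.0075,.224])-s['position']).round(4),'tip',(s['position']+M[:,2]*.025).round(4),'corner',(s['position']+M[:,2]*.025+M[:,0]*.011).round(4))
E
python3 tgt.py
```

```text
t 11.15 p [ 0.4418 -0.0026  0.263 ] j [-0.494 -0.676  2.416  0.442  0.792 -2.146] yaw 2.97 z [ 0.658 -0.009 -0.753] F [-0.37  0.24  0.05] T [-0.004  0.37  -0.031] w -0.0002
need rotvec [-0.0805 -0.0292  0.0661]
dpos to precontact [ 0.1812 -0.0049 -0.039 ] tip [ 0.4582 -0.0029  0.2442] corner [ 0.45   -0.0014  0.237 ]
```

Call:
apply_moves:
  series:
    - {"dx": 0.022,"dy": 0,"dz": -0.005,"ax": -0.04,"ay": -0.015,"az": 0.03}
    - {"dx": 0.025,"dy": -0.001,"dz": -0.005,"ax": -0.04,"ay": -0.015,"az": 0.03}
    - {"dx": 0.025,"dy": -0.001,"dz": -0.005,"ax": 0,"ay": 0,"az": 0}
    - {"dx": 0.025,"dy": -0.001,"dz": -0.005,"ax": 0,"ay": 0,"az": 0}
    - {"dx": 0.02,"dy": -0.001,"dz": 0,"ax": 0,"ay": 0,"az": 0}
    - {"dx": 0.015,"dy": -0.001,"dz": 0,"ax": 0,"ay": 0,"az": 0}
    - {"dx": 0,"dy": 0,"dz": 0,"ax": 0,"ay": 0,"az": 0}

```text
time: 11.85
position: [0.5838, -0.0076, 0.2422]
eef_rot: [0.061, 2.399, -0.016]
ft_force: [-0.3, 0.1, -0.5]
width: 0.0
```

```bash
python3 tgt.py; python3 - <<'E'
from st import *
im,d=robot.get_image("side");cv2.imwrite("pics/s3.png",im[:,:,::-1])
im,d=robot.get_image("wrist");cv2.imwrite("pics/w3.png",im[:,:,::-1])
E
```

```text
t 11.85 p [ 0.5838 -0.0076  0.2422] j [-0.308 -0.156  2.146  0.409  0.46  -2.131] yaw 3.088 z [ 0.675 -0.029 -0.737] F [-0.33  0.11 -0.53] T [ 0.006  0.328 -0.002] w 0.0
need rotvec [-0.0053 -0.0073  0.0127]
dpos to precontact [ 0.0392  0.0001 -0.0182] tip [ 0.6007 -0.0083  0.2237] corner [ 0.5926 -0.0079  0.2163]
```

View pics/s3.png

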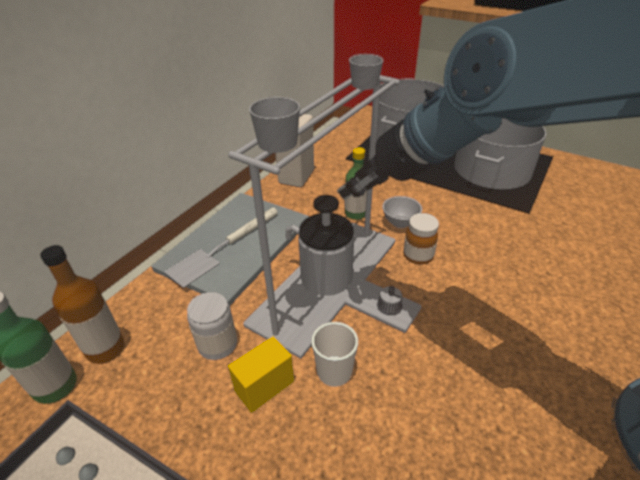

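View pics/w3.png

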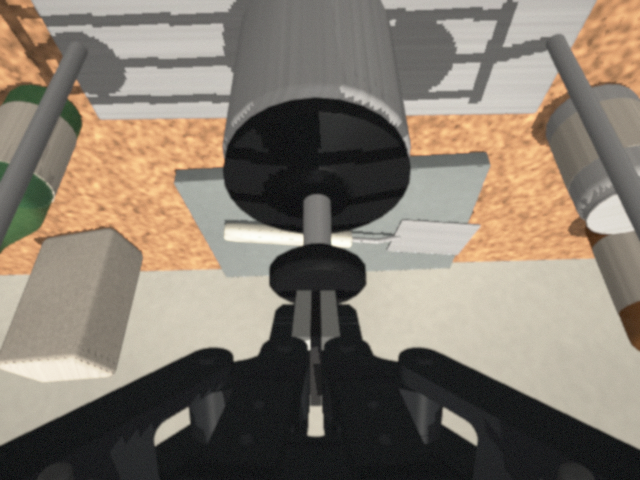

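The side view shows the fingertips at (345,190), above and in front of the head, clear of the rack bar. The wrist view shows the head at about column 318, in line with the fingers. I move forward over the head's centre.

Call:
apply_moves:
  series:
    - {"dx": 0.015,"dy": 0,"dz": -0.003,"ax": -0.005,"ay": -0.007,"az": 0.012}
    - {"dx": 0.015,"dy": 0,"dz": -0.003,"ax": 0,"ay": 0,"az": 0}
    - {"dx": 0.009,"dy": 0,"dz": -0.002,"ax": 0,"ay": 0,"az": 0}
    - {"dx": 0,"dy": 0,"dz": 0,"ax": 0,"ay": 0,"az": 0}

```text
time: 12.35
position: [0.6203, -0.0062, 0.2328]
eef_rot: [0.045, 2.396, -0.014]
ft_force: [-0.1, -0.2, -0.6]
width: 0.0003
```

```bash
python3 tgt.py
```

```text
t 12.35 p [ 0.6203 -0.0062  0.2328] j [-0.282 -0.047  2.072  0.422  0.42  -2.14 ] yaw 3.103 z [ 0.678 -0.023 -0.735] F [-0.06 -0.18 -0.61] T [-0.01   0.356  0.054] w 0.0003
need rotvec [-0.0022 -0.0041 -0.    ]
dpos to precontact [ 0.0027 -0.0013 -0.0088] tip [ 0.6372 -0.0068  0.2144] corner [ 0.6292 -0.0064  0.207 ]
```

Call:
apply_moves:
  series:
    - {"dx": 0.001,"dy": -0.001,"dz": -0.003,"ax": 0,"ay": 0,"az": 0}
    - {"dx": 0.001,"dy": 0,"dz": -0.003,"ax": 0,"ay": 0,"az": 0}
    - {"dx": 0,"dy": 0,"dz": -0.003,"ax": 0,"ay": 0,"az": 0}
    - {"dx": 0,"dy": 0,"dz": -0.003,"ax": 0,"ay": 0,"az": 0}

```text
time: 12.75
position: [0.6212, -0.007, 0.2209]
eef_rot: [0.045, 2.395, -0.014]
ft_force: [-3.5, 0.4, 6.5]
width: -0.0001
```

```bash
python3 tgt.py
```

```text
t 12.75 p [ 0.6212 -0.007   0.2209] j [-0.284 -0.025  2.079  0.454  0.393 -2.176] yaw 3.103 z [ 0.679 -0.023 -0.734] F [-3.46  0.41  6.5 ] T [0.173 0.266 0.133] w -0.0001
need rotvec [-0.0023 -0.0033  0.0001]
dpos to precontact [ 0.0018 -0.0005  0.0031] tip [ 0.6382 -0.0076  0.2025] corner [ 0.6301 -0.0073  0.1951]
```

Call:
apply_moves:
  series:
    - {"dx": 0,"dy": 0,"dz": -0.003,"ax": 0,"ay": 0,"az": 0}
    - {"dx": 0,"dy": 0,"dz": -0.003,"ax": 0,"ay": 0,"az": 0}
    - {"dx": 0,"dy": 0,"dz": -0.003,"ax": 0,"ay": 0,"az": 0}
    - {"dx": 0,"dy": 0,"dz": -0.003,"ax": 0,"ay": 0,"az": 0}
    - {"dx": 0,"dy": 0,"dz": -0.003,"ax": 0,"ay": 0,"az": 0}
    - {"dx": 0,"dy": 0,"dz": -0.003,"ax": 0,"ay": 0,"az": 0}

```text
time: 13.35
position: [0.6233, -0.0073, 0.2089]
eef_rot: [0.044, 2.383, -0.017]
ft_force: [-6.3, 1.8, 9.0]
width: -0.0001
```

```bash
python3 tgt.py
```

```text
t 13.35 p [ 0.6233 -0.0073  0.2089] j [-0.283  0.     2.09   0.512  0.35  -2.237] yaw 3.105 z [ 0.688 -0.025 -0.726] F [-6.29  1.78  9.03] T [0.044 0.205 0.07 ] w -0.0001
need rotvec [0.0004 0.0089 0.0003]
dpos to precontact [-0.0003 -0.0002  0.0151] tip [ 0.6405 -0.0079  0.1907] corner [ 0.6325 -0.0077  0.1832]
```

Call:
apply_moves:
  series:
    - {"dx": -0.0006,"dy": 0,"dz": -0.003,"ax": 0,"ay": 0.004,"az": 0}
    - {"dx": -0.0006,"dy": 0,"dz": -0.003,"ax": 0,"ay": 0.004,"az": 0}
    - {"dx": -0.0006,"dy": 0,"dz": -0.003,"ax": 0,"ay": 0.002,"az": 0}
    - {"dx": -0.0005,"dy": 0,"dz": -0.003,"ax": 0,"ay": 0.002,"az": 0}

```text
time: 13.75
position: [0.6235, -0.0073, 0.203]
eef_rot: [0.043, 2.383, -0.02]
ft_force: [-6.9, 0.8, 9.5]
width: 0.0003
```

```bash
python3 tgt.py
```

```text
t 13.75 p [ 0.6235 -0.0073  0.203 ] j [-0.282  0.012  2.092  0.525  0.337 -2.252] yaw 3.107 z [ 0.687 -0.027 -0.726] F [-6.86  0.79  9.52] T [0.152 0.119 0.111] w 0.0003
need rotvec [0.0026 0.0083 0.0001]
dpos to precontact [-0.0005 -0.0002  0.021 ] tip [ 0.6407 -0.008   0.1848] corner [ 0.6327 -0.0077  0.1773]
```

Call:
apply_moves:
  series:
    - {"dx": -0.0006,"dy": 0,"dz": -0.003,"ax": 0,"ay": 0.004,"az": 0}
    - {"dx": -0.0006,"dy": 0,"dz": -0.003,"ax": 0,"ay": 0.004,"az": 0}
    - {"dx": -0.0006,"dy": 0,"dz": -0.003,"ax": 0,"ay": 0.003,"az": 0}

```text
time: 14.05
position: [0.6237, -0.0073, 0.199]
eef_rot: [0.041, 2.385, -0.022]
ft_force: [-8.1, 1.4, 10.9]
width: 0.0001
```

```bash
python3 tgt.py
```

```text
t 14.05 p [ 0.6237 -0.0073  0.199 ] j [-0.281  0.02   2.093  0.529  0.33  -2.258] yaw 3.109 z [ 0.686 -0.028 -0.728] F [-8.1   1.36 10.86] T [0.131 0.181 0.132] w 0.0001
need rotvec [ 0.0044  0.0062 -0.0002]
dpos to precontact [-0.0007 -0.0002  0.025 ] tip [ 0.6408 -0.008   0.1808] corner [ 0.6328 -0.0077  0.1732]
```

Call:
apply_moves:
  series:
    - {"dx": -0.0006,"dy": 0,"dz": -0.003,"ax": 0,"ay": 0.003,"az": 0}
    - {"dx": -0.0006,"dy": 0,"dz": -0.003,"ax": 0,"ay": 0.003,"az": 0}

```text
time: 14.25
position: [0.6237, -0.0073, 0.1963]
eef_rot: [0.041, 2.385, -0.023]
ft_force: [-8.9, 1.8, 11.3]
width: -0.0003
```

```bash
python3 tgt.py
```

```text
t 14.25 p [ 0.6237 -0.0073  0.1963] j [-0.28   0.025  2.094  0.536  0.323 -2.267] yaw 3.11 z [ 0.685 -0.028 -0.728] F [-8.87  1.8  11.28] T [0.161 0.191 0.093] w -0.0003
need rotvec [ 0.0058  0.0061 -0.0004]
dpos to precontact [-0.0007 -0.0002  0.0277] tip [ 0.6409 -0.008   0.1781] corner [ 0.6329 -0.0077  0.1706]
```

Call:
apply_moves:
  series:
    - {"dx": -0.0006,"dy": 0,"dz": -0.003,"ax": 0,"ay": 0.003,"az": 0}

```text
time: 14.35
position: [0.6237, -0.0073, 0.195]
eef_rot: [0.04, 2.385, -0.024]
ft_force: [-9.8, 1.5, 10.8]
width: 0.0
```

```bash
python3 tgt.py
```

```text
t 14.35 p [ 0.6237 -0.0073  0.195 ] j [-0.28   0.028  2.095  0.54   0.32  -2.271] yaw 3.111 z [ 0.685 -0.029 -0.728] F [-9.8   1.46 10.79] T [0.112 0.23  0.121] w 0.0
need rotvec [ 0.0064  0.006  -0.0006]
dpos to precontact [-0.0007 -0.0002  0.029 ] tip [ 0.6408 -0.008   0.1768] corner [ 0.6328 -0.0077  0.1693]
```

Call:
apply_moves:
  series:
    - {"dx": -0.0015,"dy": 0,"dz": -0.003,"ax": 0,"ay": 0.003,"az": 0}

```text
time: 14.45
position: [0.6235, -0.0074, 0.1944]
eef_rot: [0.04, 2.384, -0.025]
ft_force: [-2.5, 4.6, 11.3]
width: 0.0002
```

```bash
python3 tgt.py
```

```text
t 14.45 p [ 0.6235 -0.0074  0.1944] j [-0.28   0.028  2.097  0.545  0.316 -2.277] yaw 3.112 z [ 0.687 -0.03  -0.726] F [-2.5   4.56 11.34] T [ 0.472 -0.593  0.428] w 0.0002
need rotvec [ 0.0072  0.0076 -0.0004]
dpos to precontact [-0.0005 -0.0001  0.0296] tip [ 0.6406 -0.0081  0.1763] corner [ 0.6326 -0.0079  0.1687]
```

Call:
apply_moves:
  series:
    - {"dx": -0.0015,"dy": 0,"dz": -0.003,"ax": 0,"ay": 0.003,"az": 0}

```text
time: 14.55
position: [0.6234, -0.0074, 0.1942]
eef_rot: [0.04, 2.382, -0.026]
ft_force: [-3.6, 4.5, 11.9]
width: 0.0001
```

```bash
python3 tgt.py
```

```text
t 14.55 p [ 0.6234 -0.0074  0.1942] j [-0.28   0.029  2.098  0.551  0.313 -2.283] yaw 3.112 z [ 0.688 -0.03  -0.725] F [-3.56  4.45 11.89] T [ 0.532 -0.488  0.487] w 0.0001
need rotvec [ 0.008   0.0098 -0.0003]
dpos to precontact [-0.0004 -0.0001  0.0298] tip [ 0.6406 -0.0081  0.1761] corner [ 0.6327 -0.0079  0.1685]
```

Descent has slowed at TCP z 0.194, and the torque pattern has changed. I look before pushing harder.

```bash
python3 - <<'E'
from st import *
im,d=robot.get_image("side");cv2.imwrite("pics/s4.png",cv2.resize(im[60:300,220:540,::-1],None,fx=2.5,fy=2.5))
im,d=robot.get_image("wrist");cv2.imwrite("pics/w4.png",im[:,:,::-1])
show()
E
```

```text
t 14.65 p [ 0.6235 -0.0073  0.1942] j [-0.28   0.029  2.098  0.551  0.313 -2.283] yaw 3.112 z [ 0.688 -0.03  -0.725] F [-4.85  3.76 12.09] T [ 0.385 -0.341  0.394] w 0.0003
```

View pics/s4.png

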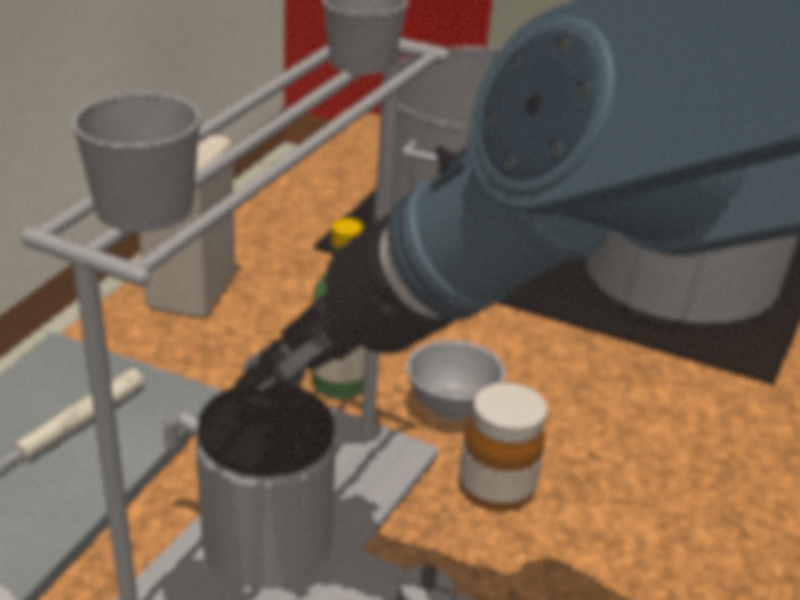

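View pics/w4.png

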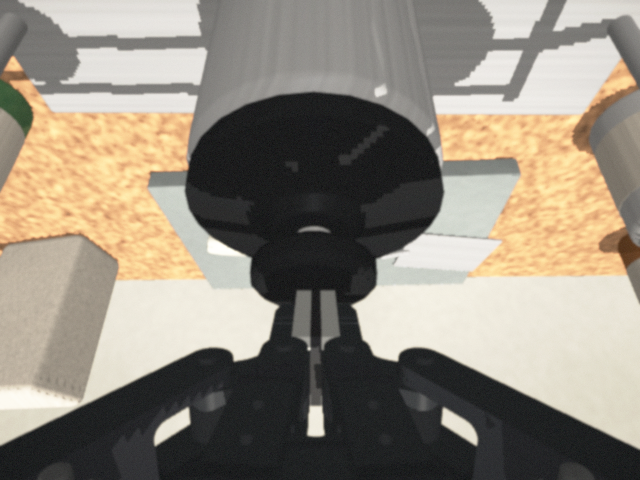

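The head sits almost on the lid and the rack is clear. I push a little harder to confirm the stop.

Call:
apply_moves:
  series:
    - {"dx": -0.001,"dy": 0,"dz": -0.005,"ax": 0,"ay": 0.005,"az": 0}
    - {"dx": -0.001,"dy": 0,"dz": -0.006,"ax": 0,"ay": 0.005,"az": 0}

```text
time: 14.85
position: [0.6264, -0.0078, 0.193]
eef_rot: [0.038, 2.374, -0.03]
ft_force: [-27.6, 5.7, 39.5]
width: -0.0003
```

```bash
python3 tgt.py
```

```text
t 14.85 p [ 0.6264 -0.0078  0.193 ] j [-0.278  0.037  2.097  0.569  0.299 -2.302] yaw 3.116 z [ 0.694 -0.033 -0.72 ] F [-27.6    5.65  39.53] T [ 0.547 -0.426  0.542] w -0.0003
need rotvec [ 0.0119  0.0174 -0.    ]
dpos to precontact [-0.0034  0.0003  0.031 ] tip [ 0.6437 -0.0086  0.175 ] corner [ 0.6358 -0.0084  0.1674]
```

The stop is reached: force jumped to 39 N with almost no travel. I ease off a little and hold.

Call:
apply_moves:
  series:
    - {"dx": -0.0015,"dy": 0,"dz": -0.003,"ax": 0,"ay": 0.005,"az": 0}
    - {"dx": -0.001,"dy": 0,"dz": -0.003,"ax": 0,"ay": 0.005,"az": 0}

```text
time: 15.05
position: [0.6269, -0.0078, 0.1938]
eef_rot: [0.036, 2.372, -0.033]
ft_force: [-7.3, 1.5, 11.1]
width: -0.0001
```

```bash
python3 tgt.py
```

```text
t 15.05 p [ 0.6269 -0.0078  0.1938] j [-0.277  0.037  2.096  0.565  0.297 -2.3  ] yaw 3.118 z [ 0.695 -0.035 -0.718] F [-7.28  1.49 11.1 ] T [0.113 0.033 0.194] w -0.0001
need rotvec [ 0.0144  0.0191 -0.0005]
dpos to precontact [-0.0039  0.0003  0.0302] tip [ 0.6443 -0.0087  0.1758] corner [ 0.6364 -0.0085  0.1681]
```

Call:
apply_moves:
  series:
    - {"dx": -0.001,"dy": 0,"dz": -0.004,"ax": 0,"ay": 0.004,"az": 0}
    - {"dx": -0.001,"dy": 0,"dz": -0.004,"ax": 0,"ay": 0.004,"az": 0}
    - {"dx": -0.001,"dy": 0,"dz": -0.004,"ax": 0,"ay": 0.004,"az": 0}

```text
time: 15.35
position: [0.629, -0.0081, 0.1932]
eef_rot: [0.034, 2.364, -0.038]
ft_force: [-12.5, 2.2, 20.7]
width: 0.0002
```

```bash
python3 tgt.py
```

```text
t 15.35 p [ 0.629  -0.0081  0.1932] j [-0.275  0.042  2.096  0.584  0.283 -2.32 ] yaw 3.123 z [ 0.701 -0.038 -0.713] F [-12.47   2.18  20.65] T [ 0.339 -0.368  0.235] w 0.0002
need rotvec [ 0.0189  0.0271 -0.0006]
dpos to precontact [-0.006   0.0006  0.0308] tip [ 0.6465 -0.0091  0.1754] corner [ 0.6387 -0.0089  0.1676]
```

Call:
apply_moves:
  series:
    - {"dx": -0.003,"dy": 0,"dz": -0.004,"ax": 0,"ay": 0.006,"az": 0}
    - {"dx": -0.003,"dy": 0,"dz": -0.004,"ax": 0,"ay": 0.006,"az": 0}
    - {"dx": -0.002,"dy": 0,"dz": -0.004,"ax": 0,"ay": 0.006,"az": 0}
    - {"dx": -0.002,"dy": 0,"dz": -0.004,"ax": 0,"ay": 0.006,"az": 0}

```text
time: 15.75
position: [0.6286, -0.0082, 0.1937]
eef_rot: [0.032, 2.358, -0.044]
ft_force: [-4.1, 4.6, 12.3]
width: -0.0001
```

```bash
python3 tgt.py
```

```text
t 15.75 p [ 0.6286 -0.0082  0.1937] j [-0.274  0.04   2.101  0.591  0.273 -2.33 ] yaw 3.127 z [ 0.705 -0.042 -0.708] F [-4.1   4.6  12.35] T [ 0.457 -0.512  0.346] w -0.0001
need rotvec [ 0.0241  0.0334 -0.0002]
dpos to precontact [-0.0056  0.0007  0.0303] tip [ 0.6462 -0.0092  0.176 ] corner [ 0.6384 -0.0091  0.1682]
```

Stroke 1 was held at the bottom for over 0.5 s. Now I let it come right up, with the tool clearing the head.

Call:
apply_moves:
  series:
    - {"dx": 0,"dy": 0,"dz": 0.005,"ax": 0,"ay": 0,"az": 0}
    - {"dx": 0,"dy": 0,"dz": 0.005,"ax": 0,"ay": 0,"az": 0}
    - {"dx": 0,"dy": 0,"dz": 0.005,"ax": 0,"ay": 0,"az": 0}
    - {"dx": 0,"dy": 0,"dz": 0.005,"ax": 0,"ay": 0,"az": 0}
    - {"dx": -0.002,"dy": 0,"dz": 0.005,"ax": 0.006,"ay": 0.008,"az": 0}
    - {"dx": -0.002,"dy": 0,"dz": 0.005,"ax": 0.006,"ay": 0.008,"az": 0}
    - {"dx": -0.002,"dy": 0,"dz": 0.005,"ax": 0.006,"ay": 0.008,"az": 0}
    - {"dx": -0.002,"dy": 0,"dz": 0.004,"ax": 0.006,"ay": 0.008,"az": 0}

```text
time: 16.55
position: [0.6221, -0.008, 0.2406]
eef_rot: [0.043, 2.381, -0.017]
ft_force: [0.3, 0.1, -0.2]
width: -0.0003
```

```bash
python3 - <<'E'
import tgt
from st import *
im,d=robot.get_image("side");cv2.imwrite("pics/s5.png",cv2.resize(im[60:300,220:540,::-1],None,fx=2.5,fy=2.5))
E
```

```text
t 16.55 p [ 0.6221 -0.008   0.2406] j [-0.286 -0.059  2.071  0.431  0.419 -2.151] yaw 3.105 z [ 0.688 -0.025 -0.725] F [ 0.32  0.07 -0.22] T [-0.003  0.296  0.011] w -0.0003
need rotvec [ 0.0009  0.0103 -0.0001]
dpos to precontact [ 0.0009  0.0005 -0.0166] tip [ 0.6393 -0.0086  0.2225] corner [ 0.6314 -0.0083  0.2149]
```

View pics/s5.png

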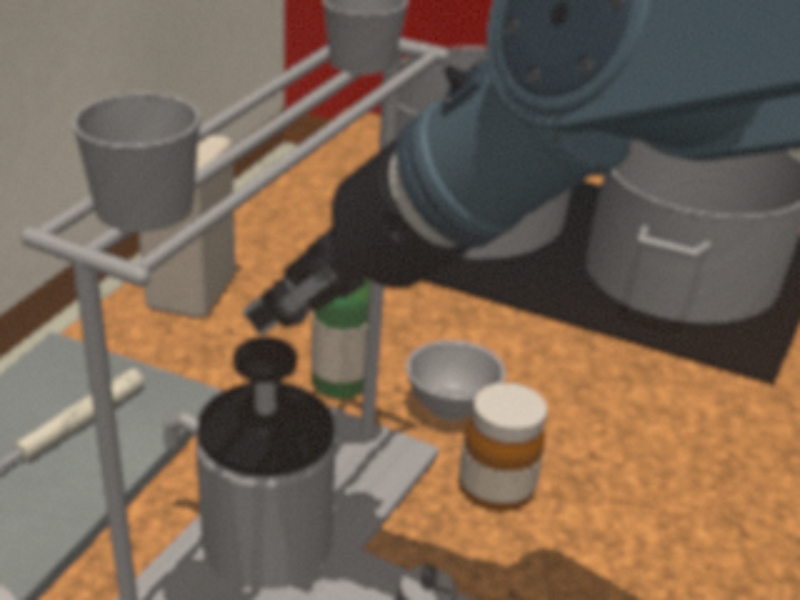

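The head is right up and the tool is clear of it and the rack. Second stroke.

Call:
apply_moves:
  series:
    - {"dx": -0.002,"dy": 0.0005,"dz": -0.006,"ax": 0,"ay": 0.01,"az": 0}
    - {"dx": 0,"dy": 0,"dz": -0.005,"ax": 0,"ay": 0,"az": 0}
    - {"dx": 0,"dy": 0,"dz": -0.002,"ax": 0,"ay": 0,"az": 0}
    - {"dx": 0,"dy": 0,"dz": -0.002,"ax": 0,"ay": 0,"az": 0}
    - {"dx": -0.0005,"dy": 0,"dz": -0.003,"ax": 0,"ay": 0.001,"az": 0}
    - {"dx": -0.0007,"dy": 0,"dz": -0.004,"ax": 0,"ay": 0.003,"az": 0}
    - {"dx": -0.0007,"dy": 0,"dz": -0.004,"ax": 0,"ay": 0.003,"az": 0}
    - {"dx": -0.0007,"dy": 0,"dz": -0.004,"ax": 0,"ay": 0.003,"az": 0}

```text
time: 17.4
position: [0.6196, -0.0076, 0.2125]
eef_rot: [0.044, 2.395, -0.019]
ft_force: [-5.3, 1.8, 9.2]
width: -0.0004
```

```bash
python3 tgt.py
```

```text
t 17.4 p [ 0.6196 -0.0076  0.2125] j [-0.284 -0.013  2.088  0.47   0.373 -2.196] yaw 3.106 z [ 0.678 -0.026 -0.734] F [-5.29  1.81  9.17] T [0.132 0.116 0.089] w -0.0004
need rotvec [ 0.0016 -0.0037  0.0005]
dpos to precontact [0.0034 0.0001 0.0115] tip [ 0.6366 -0.0083  0.1941] corner [ 0.6285 -0.008   0.1866]
```

Call:
apply_moves:
  series:
    - {"dx": -0.0006,"dy": 0,"dz": -0.004,"ax": 0,"ay": 0.003,"az": 0}
    - {"dx": -0.0006,"dy": 0,"dz": -0.004,"ax": 0,"ay": 0.003,"az": 0}
    - {"dx": -0.0006,"dy": 0,"dz": -0.004,"ax": 0,"ay": 0.003,"az": 0}
    - {"dx": -0.0006,"dy": 0,"dz": -0.0035,"ax": 0,"ay": 0.003,"az": 0}
    - {"dx": -0.0006,"dy": 0,"dz": -0.003,"ax": 0,"ay": 0.003,"az": 0}

```text
time: 17.9
position: [0.6199, -0.0076, 0.2]
eef_rot: [0.041, 2.398, -0.022]
ft_force: [-7.5, 1.7, 11.1]
width: 0.0001
```

```bash
python3 tgt.py
```

```text
t 17.9 p [ 0.6199 -0.0076  0.2   ] j [-0.282  0.011  2.093  0.494  0.348 -2.225] yaw 3.109 z [ 0.676 -0.028 -0.736] F [-7.54  1.73 11.12] T [0.124 0.206 0.139] w 0.0001
need rotvec [ 0.0044 -0.007  -0.0003]
dpos to precontact [0.0031 0.0001 0.024 ] tip [ 0.6368 -0.0083  0.1816] corner [ 0.6287 -0.008   0.1742]
```

Call:
apply_moves:
  series:
    - {"dx": -0.0006,"dy": 0,"dz": -0.003,"ax": 0,"ay": 0.002,"az": 0}
    - {"dx": -0.0006,"dy": 0,"dz": -0.003,"ax": 0,"ay": 0.002,"az": 0}
    - {"dx": -0.0006,"dy": 0,"dz": -0.003,"ax": 0,"ay": 0.002,"az": 0}
    - {"dx": -0.0006,"dy": 0,"dz": -0.003,"ax": 0,"ay": 0.002,"az": 0}

```text
time: 18.3
position: [0.6207, -0.0077, 0.1944]
eef_rot: [0.039, 2.395, -0.025]
ft_force: [-8.6, 1.3, 11.3]
width: 0.0003
```

```bash
python3 tgt.py
```

```text
t 18.3 p [ 0.6207 -0.0077  0.1944] j [-0.281  0.023  2.097  0.518  0.33  -2.252] yaw 3.112 z [ 0.679 -0.029 -0.734] F [-8.65  1.27 11.31] T [0.12  0.102 0.126] w 0.0003
need rotvec [ 0.0072 -0.0032 -0.0009]
dpos to precontact [0.0023 0.0002 0.0296] tip [ 0.6377 -0.0085  0.176 ] corner [ 0.6296 -0.0082  0.1685]
```

Call:
apply_moves:
  series:
    - {"dx": -0.0008,"dy": 0,"dz": -0.0035,"ax": 0,"ay": 0.002,"az": 0}
    - {"dx": -0.0008,"dy": 0,"dz": -0.0035,"ax": 0,"ay": 0.002,"az": 0}

```text
time: 18.5
position: [0.6221, -0.0079, 0.1933]
eef_rot: [0.038, 2.388, -0.028]
ft_force: [-18.4, 3.4, 27.5]
width: 0.0002
```

```bash
python3 tgt.py
```

```text
t 18.5 p [ 0.6221 -0.0079  0.1933] j [-0.281  0.028  2.098  0.536  0.318 -2.271] yaw 3.115 z [ 0.684 -0.031 -0.729] F [-18.39   3.42  27.47] T [ 0.233 -0.389  0.17 ] w 0.0002
need rotvec [ 0.0096  0.0036 -0.0011]
dpos to precontact [0.0009 0.0004 0.0307] tip [ 0.6392 -0.0087  0.1751] corner [ 0.6312 -0.0085  0.1675]
```

At the stop with 27 N. I hold it there.

Call:
apply_moves:
  series:
    - {"dx": -0.001,"dy": 0,"dz": -0.0035,"ax": 0,"ay": 0.003,"az": 0}
    - {"dx": -0.001,"dy": 0,"dz": -0.0035,"ax": 0,"ay": 0.003,"az": 0}
    - {"dx": -0.001,"dy": 0,"dz": -0.0035,"ax": 0,"ay": 0.003,"az": 0}
    - {"dx": -0.001,"dy": 0,"dz": -0.0035,"ax": 0,"ay": 0.003,"az": 0}
    - {"dx": -0.001,"dy": 0,"dz": -0.0035,"ax": 0,"ay": 0.003,"az": 0}

```text
time: 19.0
position: [0.6257, -0.0085, 0.1933]
eef_rot: [0.034, 2.371, -0.036]
ft_force: [-13.3, 2.9, 20.4]
width: 0.0
```

```bash
python3 tgt.py
```

```text
t 19.0 p [ 0.6257 -0.0085  0.1933] j [-0.279  0.035  2.099  0.57   0.295 -2.309] yaw 3.122 z [ 0.695 -0.036 -0.718] F [-13.28   2.86  20.43] T [ 0.217 -0.292  0.183] w 0.0
need rotvec [ 0.017   0.0197 -0.0017]
dpos to precontact [-0.0027  0.001   0.0307] tip [ 0.6431 -0.0093  0.1753] corner [ 0.6352 -0.0092  0.1677]
```

Call:
apply_moves:
  series:
    - {"dx": 0,"dy": 0,"dz": 0.005,"ax": 0,"ay": 0,"az": 0}
    - {"dx": 0,"dy": 0,"dz": 0.005,"ax": 0,"ay": 0,"az": 0}
    - {"dx": 0,"dy": 0,"dz": 0.005,"ax": 0,"ay": 0,"az": 0}
    - {"dx": 0,"dy": 0,"dz": 0.005,"ax": 0,"ay": 0,"az": 0}
    - {"dx": -0.001,"dy": 0,"dz": 0.005,"ax": 0.004,"ay": 0.004,"az": 0}
    - {"dx": -0.001,"dy": 0,"dz": 0.005,"ax": 0.004,"ay": 0.003,"az": 0}
    - {"dx": -0.001,"dy": 0,"dz": 0.005,"ax": 0.004,"ay": 0.003,"az": 0}
    - {"dx": -0.001,"dy": 0,"dz": 0.004,"ax": 0,"ay": 0,"az": 0}

```text
time: 19.8
position: [0.6242, -0.0084, 0.2396]
eef_rot: [0.038, 2.372, -0.023]
ft_force: [-0.2, -0.4, -0.3]
width: -0.0001
```

```bash
python3 tgt.py
```

```text
t 19.8 p [ 0.6242 -0.0084  0.2396] j [-0.285 -0.053  2.073  0.443  0.403 -2.168] yaw 3.113 z [ 0.695 -0.028 -0.718] F [-0.17 -0.36 -0.31] T [0.042 0.329 0.032] w -0.0001
need rotvec [ 0.0068  0.0193 -0.002 ]
dpos to precontact [-0.0012  0.0009 -0.0156] tip [ 0.6415 -0.0091  0.2216] corner [ 0.6336 -0.0089  0.2139]
```

Both strokes reached the stop. There is plenty of time, so I do a third the same gentle way as insurance.

Call:
apply_moves:
  series:
    - {"dx": -0.004,"dy": 0.001,"dz": -0.005,"ax": 0.006,"ay": 0.02,"az": 0}
    - {"dx": 0,"dy": 0,"dz": -0.005,"ax": 0,"ay": 0,"az": 0}
    - {"dx": 0,"dy": 0,"dz": -0.002,"ax": 0,"ay": 0,"az": 0}
    - {"dx": 0,"dy": 0,"dz": -0.002,"ax": 0,"ay": 0,"az": 0}
    - {"dx": -0.0005,"dy": 0,"dz": -0.003,"ax": 0,"ay": 0.001,"az": 0}
    - {"dx": -0.0007,"dy": 0,"dz": -0.004,"ax": 0,"ay": 0.003,"az": 0}
    - {"dx": -0.0007,"dy": 0,"dz": -0.004,"ax": 0,"ay": 0.003,"az": 0}
    - {"dx": -0.0007,"dy": 0,"dz": -0.004,"ax": 0,"ay": 0.003,"az": 0}

```text
time: 20.6
position: [0.6193, -0.0075, 0.2121]
eef_rot: [0.041, 2.397, -0.017]
ft_force: [-4.4, 0.6, 8.2]
width: 0.0
```

Call:
apply_moves:
  series:
    - {"dx": -0.0006,"dy": 0,"dz": -0.004,"ax": 0,"ay": 0.003,"az": 0}
    - {"dx": -0.0006,"dy": 0,"dz": -0.004,"ax": 0,"ay": 0.003,"az": 0}
    - {"dx": -0.0006,"dy": 0,"dz": -0.004,"ax": 0,"ay": 0.003,"az": 0}
    - {"dx": -0.0006,"dy": 0,"dz": -0.0035,"ax": 0,"ay": 0.003,"az": 0}
    - {"dx": -0.0006,"dy": 0,"dz": -0.003,"ax": 0,"ay": 0.003,"az": 0}

```text
time: 21.1
position: [0.6195, -0.0074, 0.1995]
eef_rot: [0.039, 2.401, -0.02]
ft_force: [-6.7, 1.2, 10.7]
width: -0.0001
```

```bash
python3 tgt.py
```

```text
t 21.1 p [ 0.6195 -0.0074  0.1995] j [-0.283  0.011  2.093  0.496  0.351 -2.228] yaw 3.111 z [ 0.674 -0.026 -0.738] F [-6.72  1.21 10.71] T [0.072 0.203 0.069] w -0.0001
need rotvec [ 0.0038 -0.0092 -0.0023]
dpos to precontact [ 0.0035 -0.0001  0.0245] tip [ 0.6363 -0.008   0.181 ] corner [ 0.6282 -0.0078  0.1736]
```

Call:
apply_moves:
  series:
    - {"dx": -0.0006,"dy": 0,"dz": -0.003,"ax": 0,"ay": 0.002,"az": 0}
    - {"dx": -0.0006,"dy": 0,"dz": -0.003,"ax": 0,"ay": 0.002,"az": 0}
    - {"dx": -0.0006,"dy": 0,"dz": -0.003,"ax": 0,"ay": 0.002,"az": 0}
    - {"dx": -0.0006,"dy": 0,"dz": -0.003,"ax": 0,"ay": 0.002,"az": 0}
    - {"dx": -0.0008,"dy": 0,"dz": -0.0035,"ax": 0,"ay": 0.002,"az": 0}

```text
time: 21.6
position: [0.6212, -0.0076, 0.1935]
eef_rot: [0.037, 2.393, -0.025]
ft_force: [-14.2, 3.9, 23.1]
width: -0.0001
```

Call:
apply_moves:
  series:
    - {"dx": -0.001,"dy": 0,"dz": -0.0035,"ax": 0,"ay": 0.003,"az": 0}
    - {"dx": -0.001,"dy": 0,"dz": -0.0035,"ax": 0,"ay": 0.003,"az": 0}
    - {"dx": -0.001,"dy": 0,"dz": -0.0035,"ax": 0,"ay": 0.003,"az": 0}
    - {"dx": -0.001,"dy": 0,"dz": -0.0035,"ax": 0,"ay": 0.003,"az": 0}
    - {"dx": -0.001,"dy": 0,"dz": -0.0035,"ax": 0,"ay": 0.003,"az": 0}

```text
time: 22.1
position: [0.6248, -0.0082, 0.1933]
eef_rot: [0.032, 2.377, -0.033]
ft_force: [-11.1, 3.4, 18.2]
width: -0.0005
```

Call:
apply_moves:
  series:
    - {"dx": 0,"dy": 0,"dz": 0.005,"ax": 0,"ay": 0,"az": 0}
    - {"dx": 0,"dy": 0,"dz": 0.005,"ax": 0,"ay": 0,"az": 0}
    - {"dx": 0,"dy": 0,"dz": 0.005,"ax": 0,"ay": 0,"az": 0}
    - {"dx": 0,"dy": 0,"dz": 0.005,"ax": 0,"ay": 0,"az": 0}
    - {"dx": -0.001,"dy": 0,"dz": 0.005,"ax": 0.004,"ay": 0.004,"az": 0}
    - {"dx": -0.001,"dy": 0,"dz": 0.005,"ax": 0.004,"ay": 0.003,"az": 0}
    - {"dx": -0.001,"dy": 0,"dz": 0.005,"ax": 0.004,"ay": 0.003,"az": 0}
    - {"dx": -0.001,"dy": 0,"dz": 0.004,"ax": 0,"ay": 0,"az": 0}

```text
time: 22.9
position: [0.623, -0.0082, 0.2392]
eef_rot: [0.037, 2.378, -0.02]
ft_force: [0.7, -0.2, -0.6]
width: 0.0
```

Call:
apply_moves:
  series:
    - {"dx": -0.02,"dy": 0,"dz": 0,"ax": 0,"ay": 0,"az": 0}
    - {"dx": -0.03,"dy": 0,"dz": 0,"ax": 0,"ay": 0,"az": 0}
    - {"dx": -0.03,"dy": 0,"dz": 0.003,"ax": 0,"ay": 0,"az": 0}
    - {"dx": -0.03,"dy": 0,"dz": 0.005,"ax": 0,"ay": 0,"az": 0}
    - {"dx": -0.03,"dy": 0,"dz": 0.005,"ax": 0,"ay": 0,"az": 0}
    - {"dx": -0.02,"dy": 0,"dz": 0,"ax": 0,"ay": 0,"az": 0}
    - {"dx": 0,"dy": 0,"dz": 0,"ax": 0,"ay": 0,"az": 0}

```text
time: 23.6
position: [0.4574, -0.0076, 0.2509]
eef_rot: [0.036, 2.38, -0.02]
ft_force: [-0.3, -0.7, -0.2]
width: -0.0002
```

```bash
python3 - <<'E'
from st import *
show()
for n in("side","top"):
    c=robot.get_calibration(n); im,d=robot.get_image(n);cv2.imwrite(f"pics/{n}9.png",im[:,:,::-1])
    P=cloud(d,c);z=P[...,2]
    a=(abs(P[...,0]-.632)<.025)&(abs(P[...,1]+.007)<.025)&(z>.16)&(z<.22);print(n,'head z',np.percentile(z[a],[50,90]),a.sum())
    a=(abs(P[...,0]-.492)<.022)&(abs(P[...,1]+.003)<.022)&(z>.038)&(z<.053);print(n,'nut top',np.median(z[a]) if a.any() else None)
E
```

```text
t 23.6 p [ 0.4574 -0.0076  0.2509] j [-0.482 -0.614  2.43   0.495  0.677 -2.308] yaw 3.113 z [ 0.689 -0.025 -0.724] F [-0.34 -0.71 -0.15] T [-0.033  0.341  0.058] w -0.0002
side head z [0.19696296 0.1986497 ] 457
side nut top 0.04358309236734614
top head z [0.19826997 0.20038332] 322
top nut top 0.04464523409148763
```

View pics/side9.png

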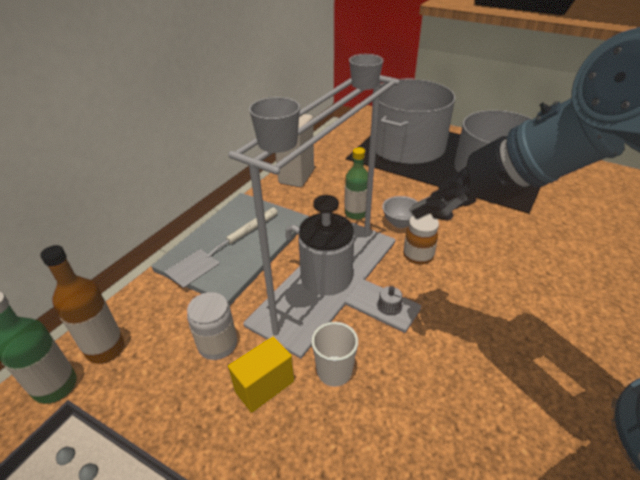

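View pics/top9.png

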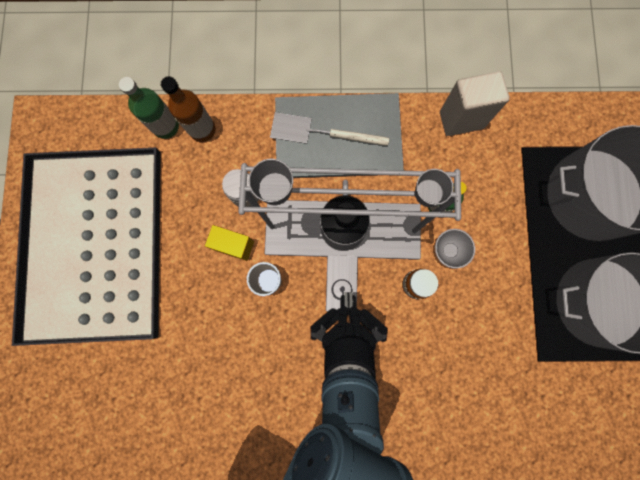

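The head is back up at z 0.198 and the nut top is at about 0.044, its tight height. The bystanders stand at the same pixels as at the start, and the arm is touching nothing.

```bash
python3 -c "
from rig import robot
print(robot.job_done())"
```

```text
the job is handed in; nothing more can be done
None
```

The job is handed in: the nut is tight and the pump is primed with three full strokes. The clock stood at about 23.7 s of the 72 s allowed.

- **Nut:** I turned it about 2.8 rad clockwise until it stopped. The torque rose from about 0.06 to 1.0 N m. Its top sank from z 0.0467 to 0.0436–0.0446, and 0.044 is the tight height.
- **Pump:** All three strokes ended at the same bottom height. Each was held there for 0.5 s or more, then let right up until the tool was clear of the head. The head stands at z 0.197–0.198 at the end.
- **Pressing force:** On the first stroke the fingertips touched about 39 N (vertical) as I confirmed the stop; the readings on the other two were 27 N or less. While holding the first stroke, the vertical force dipped briefly to about 11–12 N. That is around the spring's own 13 N, so the head may have eased off the stop by a fraction of a millimetre then. The third stroke was added as insurance against that.
- **Surroundings:** The pictures show the tool clear of the rack. The bystanders look unmoved in the before and after images; I compared these by eye, not by measurement. The final contact force is about zero.

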